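# Wedge a gel cassette tight in its tank and keep it pressed

### The job

Stand the blue gel cassette from the drain rack in the open bay of the gel tank, all the way down, and let go of it. Then slide the orange tension wedge, slope towards the tank's sloping wall, into the gap between that wall and the cassette (the other bay is blanked off and its slit is too narrow: do not force anything there), and push it down until the cassette sits upright and square with the gasket firmly squeezed. Finish while still holding the wedge down, so that I can check the seal, and leave the glassware and bottles standing where they are.

Things in the scene. Friction and masses are not known exactly. Their poses are not given: they have to be found in the camera images.
- tank: Clear gel tank, 135 x 135 mm, rim 73 mm high, fixed; origin at the centre of its underside on the table, z up. It holds two white running modules one behind the other along its x axis (28 mm either side of the centre); which module is in front changes.
- module_open: White running module with the open bay, 48 mm (its x) by 107 mm (its y), top 75 mm above its underside; fixed in the tank, axes parallel to the tank's. Plug posts (red +y, black -y) rise to 91 mm at the +x corners. Origin at the centre of its underside, 4 mm above the table. In its bay from +x to -x: gasket, cassette channel, wedge gap, sloping wall.
- gasket_face (a point): Middle of the free face of the dark gasket: module x = +10 mm, 40 mm above the module's origin; axes as the module's. The gasket faces -x and gives way up to 4 mm to +x. The cassette's face goes flush against it.
- ramp_top (a point): Middle of the top edge of the sloping wall on the -x side: module x = -14 mm, 75 mm above the module's origin. Its face leans in 0.2 mm to +x per mm downwards (x = -2.7 mm at height 18 mm), within 38 mm either side of the middle. The wedge goes between it and the cassette, from above.
- wedge_home (a point): Where the wedge's origin is when it squeezes the gasket by 2.5 mm: module x = -0.5 mm, 22 mm above the module's origin. Sliding on the sloping wall, the wedge comes down to it from above and from -x (0.2 mm of x per mm of height). It first pinches the cassette at 12 to 32 mm above this point.
- module_blank: The other white module, same size, blanked off by a fixed grey plate 77 mm high that leaves only a 4 mm slit; nothing fits there. Origin at the centre of its underside.
- bay_floor (a point): Centre of the floor of the cassette channel (module x = +3 mm, y = 0, height 6 mm): where the middle of the cassette's underside goes. The channel runs from the gasket at module x = +10 mm to two guide ribs with bevelled tops at x = -4 mm (4 mm thick, only beyond y = +-40 mm), and between side walls at y = +-47.5 mm.
- gasket (a joint): How far the gasket is squeezed, m: 0 free, 0.004 fully squeezed; a spring of 8 N per mm.
- cassette_rack: White drain rack, 80 x 134 mm, with three slots; fixed. Origin at the centre of its underside. The cassette stands in the middle slot, on a floor 6 mm high, plane along the rack's y axis; the teeth beside the slot reach 50 mm high, 13 mm apart.
- cassette: Blue-framed gel cassette, a flat plate 10 mm thick (its x), 90 mm wide (its y), 96 mm tall, 120 g; the lowest 4 mm is a foot 6 mm thick and 82 mm wide. Origin at the centre of its underside, z up, axes parallel to the rack's at the start. Both faces are alike. Grip it across its thickness by the top 26 mm.
- cassette_top (a point): Middle of the cassette's top edge, 96 mm above its origin.
- wedge_holder: White holder, 56 x 92 mm, 44 mm high, fixed; the wedge stands in it with its toe on a floor 6 mm high. Origin at the centre of its underside.
- wedge: Orange slick plastic wedge, 64 mm wide (its y), 126 mm tall, 60 g, upright in its holder at the start. Origin at the centre of the underside of its 6 mm thick toe, z up. Flat face at x = +3 mm goes against the cassette; the -x face slopes from x = -3 mm at the toe to -14 mm at height 55 mm, matching the sloping wall. 5 to 15 N of push is enough; let go, it slides up again.
- wedge_grip (a point): Middle of the wedge's handle, 109 mm above its toe, at wedge x = -3 mm. The handle (height 92 to 126 mm) is 12 mm thick along x and 46 mm wide along y; its lower end stays above the cassette's top when the wedge is home.
- wedge_slope (a point): Middle of the top end of the wedge's sloping face: wedge x = -14 mm, 55 mm above its toe; the wide side, which faces the module's sloping wall.
- beaker_small: Small beaker, 76 mm wide, 85 mm tall, bystander; origin at the centre of its underside.
- tube_purple: Tall tube with purple cap, 34 mm wide, 156 mm tall, bystander; origin at the centre of its underside.
- dropper_bottle_c: Small white bottle, 50 mm wide, 100 mm tall, bystander; origin at the centre of its underside.
- dropper_bottle_d: A second small white bottle of the same size, bystander; origin at the centre of its underside.

How it is judged:
By the outcome, as a careful person would: the job done as asked, in the order asked, and still so for the second after the job is handed in, while the arm keeps its last pose, push and grip.
It also fails if it takes over 67 s, if anything falls off the work surface, if the arm or the gripper's body presses on something with over 40 N, if the wrist force passes 120 N, or if a joint passes its speed limit or range.

### The arm

A 7-joint arm with a two-finger parallel gripper is mounted at the origin on a cart in front of the work surface, level with it; the furniture and walls round the work are solid. World frame = base frame: x ahead of the robot, y to its left, z up, the work surface at z = 0. Lengths are in mm, angles in degrees, forces in N, time in s.
With the tool pointing down it reaches from about 400 to 900 mm from the base axis. Payload 5.6 kg.
Tool frame: the origin (TCP) lies at the very end of the fingers, on their centre line; the grasp point (between the pads) lies 19 mm behind it; z points along the fingers, y is the direction in which the jaws open and shut (so a half turn about z gives the same grasp; the last joint's range is limited). The gripper opens to 92 mm and grips with 3 to 60 N. Pads are 20 mm wide; open, the fingers measure 128 mm over their backs; the gripper's body (75 mm by 189 mm) begins 69 mm behind the grasp point.
Start: joints at [69.442, 26.786, -0.665, 91.828, 0.344, 61.387, -3.226], TCP at [201.834, -617.877, 214.592] pointing down, gripper open.
Joint ranges: [-144.91, 144.91], [-17.63, 115.5], [-89.93, 88.59], [15.96, 139.68], [-74.01, 254.01], [8.47, 105.57], [-167.45, 167.45]. Speed limits (degrees/s): [147.25, 147.25, 180, 180, 180, 180, 180].

### API

Orientations are given as [roll, pitch, yaw] about the fixed x, y, z axes, in that order (R = Rz(yaw) Ry(pitch) Rx(roll)).
In Python, from rig import ctrl, snapshot gives the robot as it stands.
- The arm moves only by the tool arm_command, never from a script. Its argument "motion" is a list of rows, each a list of 5 numbers: the shift along the tool's x, y, z in m, then the turn about the tool's z in rad, then the opening, from -1 (shut) to 1 (fully open), so that 0 is half open. A call has 1 to 12 rows; each row is the pose to reach, as a shift and turn from the pose commanded when the call began, along the tool's axes at that moment; what a row does not reach only later rows make up. A row lasts 1/8 s, in which the tool goes at most 62.5 mm and 10.7 degrees, less where a joint would pass 70% of its speed; a pose out of reach is approached as far as the arm can. A call with a gripper value outside its range is refused whole. The fingers move at their own pace and stop on an object; "squeeze" is the grip in N (left out, the last holds). Time passes only in rows, so rows that repeat a pose let the fingers close. It gives the time, the measured TCP pose, the force and the opening at its end, in the units of the state.
- ctrl.state(): the state, without advancing time (a new reading comes with each control period).
- snapshot(name): name is "side" or "top" or "wrist"; returns a dict with "color" (384x512x3 uint8, red, green, blue), "mtx" (3x3 intrinsics, pixels), "k1" (the pictures are not rectified: a ray, as slopes to the right and down, at radius r is drawn at 1 + k1 r^2 times it, then the intrinsics apply), "position" and "orientation" of the camera in the world; the wrist camera has in their place "T_tool_cam" (4x4, takes a point from camera to tool coordinates, whose origin is the TCP and whose axes are the flange's). Camera axes: x right, y down, z forward; pixel columns grow to the right and rows downward; lengths in mm; the calibration is good to about 2 mm. A picture is of the moment at which its call begins: read the wrist's pose just before it. There is no depth.
- ctrl.sign_off(): hands the job in, once; it reports no verdict.
The state is a dict: "t": time; "joints": joint angles; "joint_vel": joint speeds; "joint_efforts": joint torques, N m; "eef_pos": TCP position; "tcp_rot": TCP orientation; "contact_force": force on the tool from outside, world axes, zero at the start; "ft_torque": the same for the moment, N m; "opening": finger opening in mm.
Only numpy, scipy, OpenCV 4.12 (cv2) and the standard library are available. Lean on these libraries where they do the work, as an engineer would, in place of code of your own. Each camera call takes 0.05 s, during which the arm holds its last target. There are 200 camera calls.

## Working session

There is one attempt and no reset: what is moved stays moved. The work goes in short steps, Python scripts to look and compute and a tool call to move; the robot and the scene stay as the last step left them, time stands still between calls to the robot, and variables do not carry over. Pictures are saved under pics/ and viewed, about 8 in all and at most 12, crops included, and the job is handed in when it is done.

Besides the shell and the picture viewer there is one more tool, called by a JSON object that holds its "api" and its "payload". arm_command: Moves the arm, as the interface text tells. Its arguments: {"type":"object","properties":{"motion":{"type":"array","items":{"type":"array","items":{"type":"number"}}},"squeeze":{"type":"number"}},"required":["motion"]}

```bash
mkdir -p pics; ls; python3 - <<'E'
from rig import ctrl, snapshot
import cv2,numpy as np
s=ctrl.state();print(s['t'],s['eef_pos'],s['tcp_rot'],s['opening'],s['contact_force'])
ims=[]
for n in ("side","top","wrist"):
    d=snapshot(n);cv2.imwrite(f"pics/{n}0.png",d['color'][:,:,::-1]);print(n,{k:np.round(v,4).tolist() for k,v in d.items() if k!='color'})
E
```

```text
pics
0.0 [ 201.58246017 -617.35401577  213.66498695] [-1.79901881e+02  9.02647322e-03  1.80872901e+01] 91.95320222893454 [-0.30254444  0.26199397  1.09516057]
side {'mtx': [[347.1412, 0.0, 259.3434], [0.0, 347.1412, 193.5116], [0.0, 0.0, 1.0]], 'k1': -0.0543, 'position': [421.5564, 715.1199, 616.8795], 'orientation': [-127.064, -0.2988, -171.1762]}
top {'mtx': [[486.8574, 0.0, 253.087], [0.0, 486.8574, 193.5975], [0.0, 0.0, 1.0]], 'k1': 0.0452, 'position': [418.9708, 39.7971, 1359.9858], 'orientation': [-175.6417, -0.1533, -91.0753]}
wrist {'mtx': [[271.6022, 0.0, 252.3073], [0.0, 271.6022, 192.0411], [0.0, 0.0, 1.0]], 'k1': -0.0356, 'T_tool_cam': [[0.0013, -0.9657, -0.2595, 72.1939], [1.0, 0.0013, 0.0004, -0.2606], [-0.0, -0.2595, 0.9657, -169.5383], [0.0, 0.0, 0.0, 1.0]]}
```

View pics/top0.png

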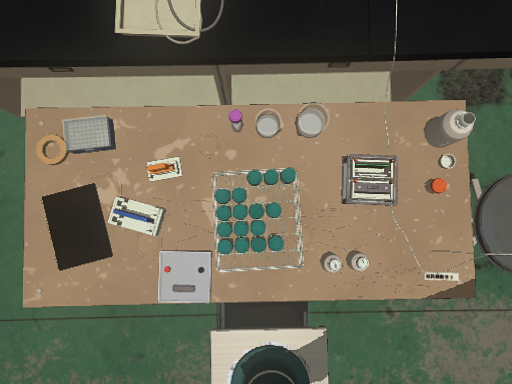

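View pics/side0.png

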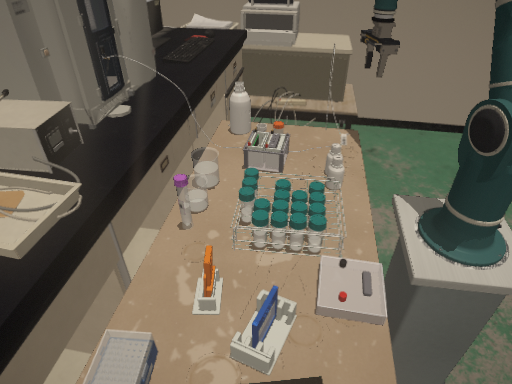

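The top view shows the tank near (370,180), the cassette rack near (137,215), the wedge holder near (163,169), and bottles at (333,263) and (360,262). The side view agrees. I'll write the ray helper next and get coarse positions from an enlarged crop.

```bash
cat > h.py <<'E'
import numpy as np,cv2
from scipy.spatial.transform import Rotation as Ro
from rig import ctrl,snapshot
def shot(n,name=None):
    s=ctrl.state();d=snapshot(n)
    if 'T_tool_cam' in d:
        T=np.array(d['T_tool_cam']);R=Ro.from_euler('xyz',s['tcp_rot'],degrees=True).as_matrix()
        d['R']=R@T[:3,:3];d['p']=R@T[:3,3]+np.array(s['eef_pos'])
    else: d['R']=Ro.from_euler('xyz',d['orientation'],degrees=True).as_matrix();d['p']=np.array(d['position'])
    if name: cv2.imwrite(f'pics/{name}.png',d['color'][:,:,::-1]);np.savez(f'pics/{name}.npz',**d)
    return d
def dist(d): return np.array([float(d['k1']),0,0,0])
def rays(d,uv):
    q=cv2.undistortPoints(np.float64(uv).reshape(-1,1,2),np.array(d['mtx']),dist(d))[:,0]
    return np.c_[q,np.ones(len(q))]@d['R'].T
def onz(d,uv,z):
    r=rays(d,uv);return d['p']+r*((z-d['p'][2])/r[:,2])[:,None]
def proj(d,P):
    P=(np.float64(P).reshape(-1,3)-d['p'])@d['R']
    return cv2.projectPoints(P,np.zeros(3),np.zeros(3),np.array(d['mtx']),dist(d))[0][:,0]
def mask(d,lo,hi): return cv2.inRange(cv2.cvtColor(d['color'],cv2.COLOR_RGB2HSV),lo,hi)
BLUE=((100,120,40),(130,255,255));ORANGE=((5,150,80),(20,255,255))
def blob(m):
    c=max(cv2.findContours(m,0,2)[0],key=cv2.contourArea);return c[:,0]
E
python3 - <<'E'
from h import *
d=shot('top','top1')
for nm,c,box,z in (('cas',BLUE,(100,190,180,240),100),('wed',ORANGE,(140,150,190,190),120)):
    m=mask(d,*c);k=np.zeros_like(m);k[box[1]:box[3],box[0]:box[2]]=1;b=blob(m*k)
    r=cv2.minAreaRect(b);P=onz(d,cv2.boxPoints(r),z);print(nm,r,P.round(0).tolist(),P.mean(0).round(0))
for nm,uv,z in (('tank',(369,180),75),('rack',(137,215),30),('hold',(163,169),40)): print(nm,onz(d,[uv],z).round(0))
I=d['color'][:,:,::-1]
A=cv2.resize(I[140:240,330:410],None,fx=5,fy=5,interpolation=2);B=cv2.resize(I[150:250,100:200],None,fx=4,fy=4,interpolation=2);
B=cv2.copyMakeBorder(B,0,100,0,0,0);cv2.imwrite('pics/c1.png',np.hstack([A,B]))
E
```

```text
cas ((129.67306518554688, 214.86537170410156), (34.205257415771484, 3.7713491916656494), 15.255118370056152) [[474.0, 397.0, 100.0], [483.0, 395.0, 100.0], [458.0, 310.0, 100.0], [449.0, 313.0, 100.0]] [466. 354. 100.]
wed ((159.7265167236328, 167.7835693359375), (8.283766746520996, 27.110509872436523), 79.99201965332031) [[589.0, 308.0, 120.0], [600.0, 240.0, 120.0], [579.0, 236.0, 120.0], [568.0, 305.0, 120.0]] [584. 272. 120.]
tank [[ 547. -273.   75.]]
rack [[468. 351.  30.]]
hold [[591. 278.  40.]]
```

View pics/c1.png

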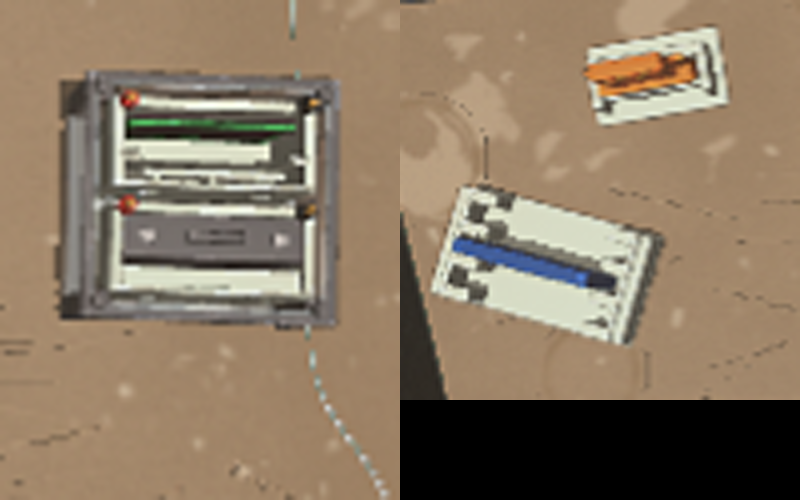

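The crop shows the open module on the far (+x world) side, with the red posts on world +y. So the module's axes nearly match the world's. Cassette yaw is about −16.6°. The wedge's facing still needs a close look, so I'll move over the tank now and look with the wrist camera.

```bash
cat >> h.py <<'E'
def plan(x,y,z,psi):
    s=ctrl.state();R=Ro.from_euler('xyz',s['tcp_rot'],degrees=True).as_matrix()
    v=R.T@(np.array([x,y,z])-s['eef_pos'])/1000;t=-(psi-s['tcp_rot'][2]+180)%360-180 if 0 else -((psi-s['tcp_rot'][2]+180)%360-180)
    print('shift',v.round(4),'turn',round(np.radians(t),4),'from',np.round(s['eef_pos'],1),np.round(s['tcp_rot'],2),'t',round(s['t'],2))
E
python3 -c "
from h import *
plan(547,-275,215,88)"
```

```text
shift [ 0.4346 -0.2184 -0.0008] turn -1.2202 from [ 201.7 -617.6  214. ] [-179.94    0.     18.09] t 0.2
```

{"api": "arm_command", "payload": {"motion": [[0.055,-0.028,0,-0.15,1],[0.11,-0.055,0,-0.3,1],[0.165,-0.083,0,-0.45,1],[0.22,-0.11,0,-0.6,1],[0.275,-0.138,0,-0.75,1],[0.33,-0.165,0,-0.9,1],[0.38,-0.19,0,-1.05,1],[0.42,-0.21,0,-1.22,1],[0.435,-0.218,0,-1.22,1],[0.435,-0.218,0,-1.22,1]]}}

```text
t: 1.45
eef_pos: [547.5, -275.4, 214.2]
tcp_rot: [-180.0, 0.0, 87.9]
contact_force: [-0.2, -0.6, 0.1]
opening: 91.8
```

```bash
python3 - <<'E'
from h import *
d=shot('wrist','w1');s=ctrl.state();print(s['eef_pos'],s['tcp_rot'],s['t'],s['joints'])
c=proj(d,[547,-275,75])[0];print(c)
x,y=(c-[110,90]).astype(int);x=max(x,0);y=max(y,0);print(x,y)
cv2.imwrite('pics/w1c.png',cv2.resize(d['color'][y:y+180,x:x+220,::-1],None,fx=3.3,fy=3.3,interpolation=2))
E
```

```text
[ 546.63886243 -276.87868233  214.21606538] [-1.79925954e+02  4.59766045e-02  8.78170943e+01] 1.5 [ 41.10208571  25.47489445 -23.09450665  96.09877008  11.22406224
  60.76664192  12.3191931 ]
[252.4954237  183.36484471]
142 93
```

View pics/w1c.png

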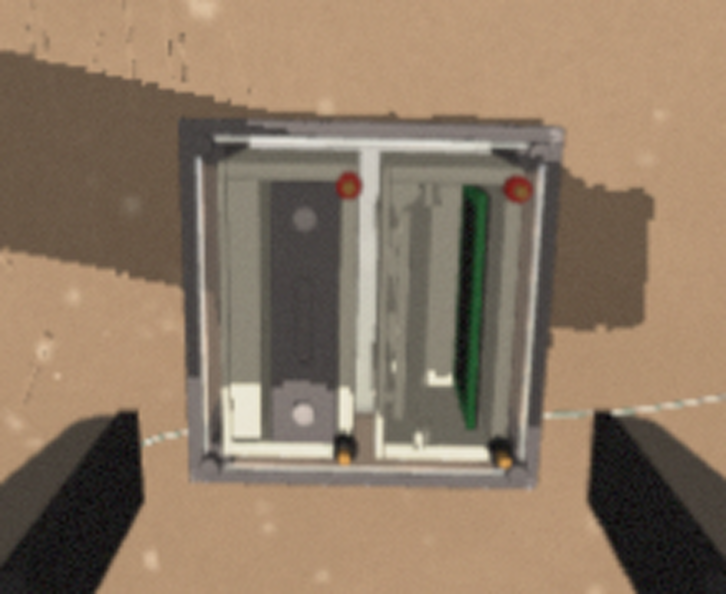

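The wrist view shows the tank between the fingers, with rim corners at crop px (180,120), (563,128), (536,487) and (190,482). The open bay is on the right, with its green-edged gasket at about x 475. The open module's red post is at (518,190) and its black post at (503,452).

```bash
python3 - <<'E'
from h import *
d=dict(np.load('pics/w1.npz'))
f=lambda L:np.array(L)/3.3+[142,93]
C=onz(d,f([(180,120),(563,128),(536,487),(190,482)]),73);print('rim',C.round(1).tolist(),C.mean(0).round(1))
for i in range(4): e=C[(i+1)%4]-C[i];print(np.linalg.norm(e).round(1),np.degrees(np.arctan2(e[1],e[0])).round(1))
m=mask(d,(0,150,90),(6,255,255))|mask(d,(172,150,90),(180,255,255))
n,l,st,ce=cv2.connectedComponentsWithStats(m)
for i in range(1,n):
    if st[i,4]>8: print('red',ce[i],st[i,4],onz(d,[ce[i]],93).round(1))
print('black',onz(d,f([(345,447),(503,452)]),93).round(1))
g=mask(d,(60,120,50),(85,255,255));b=blob(g);r=cv2.minAreaRect(b);print('green',r,onz(d,cv2.boxPoints(r),79).round(1).tolist())
E
```

```text
rim [[486.6, -211.2, 73.0], [616.4, -218.4, 73.0], [609.2, -351.0, 73.0], [478.6, -344.3, 73.0]] [ 547.7 -281.2   73. ]
130.1 -3.2
132.7 -93.1
130.8 177.1
133.4 86.6
red [246.52380952 148.23809524] 21 [[ 542.1 -232.2   93. ]]
red [297.96428571 149.57142857] 28 [[ 596.9 -235.5   93. ]]
black [[ 538.4 -323.8   93. ]
 [ 593.6 -327.6   93. ]]
green ((285.0921630859375, 186.00909423828125), (5.291680812835693, 72.0068588256836), 0.8814040422439575) [[580.6, -322.8, 79.0], [582.4, -237.0, 79.0], [588.3, -237.3, 79.0], [586.9, -323.1, 79.0]]
```

```bash
python3 -c "
from h import *
plan(480,340,225,73.4)"
```

```text
shift [ 0.6139 -0.0901 -0.0112] turn 0.2516 from [ 546.6 -276.9  214.2] [-1.7993e+02  5.0000e-02  8.7820e+01] t 1.5
```

{"api": "arm_command", "payload": {"motion": [[0.05,-0.007,-0.012,0.02,1],[0.105,-0.015,-0.012,0.05,1],[0.16,-0.024,-0.012,0.08,1],[0.22,-0.032,-0.012,0.1,1],[0.28,-0.041,-0.012,0.12,1],[0.34,-0.05,-0.012,0.14,1],[0.4,-0.059,-0.012,0.17,1],[0.46,-0.068,-0.012,0.2,1],[0.52,-0.076,-0.012,0.22,1],[0.575,-0.084,-0.012,0.25,1],[0.614,-0.09,-0.012,0.252,1],[0.614,-0.09,-0.012,0.252,1]]}}

```text
t: 3.0
eef_pos: [478.9, 342.2, 226.4]
tcp_rot: [-180.0, -0.0, 73.6]
contact_force: [0.8, -0.5, -0.9]
opening: 92.2
```

```bash
python3 - <<'E'
from h import *
d=shot('wrist','w2');s=ctrl.state();print(s['eef_pos'],s['tcp_rot'],s['t'])
m=mask(d,*BLUE);b=blob(m);r=cv2.minAreaRect(b);print(r,onz(d,cv2.boxPoints(r),102).round(1).tolist())
b=blob(mask(d,*ORANGE));print(cv2.boundingRect(b))
I=d['color'][:,:,::-1].copy();cv2.imwrite('pics/w2c.png',cv2.resize(I[:, :],None,fx=1.56,fy=1.56,interpolation=2))
E
```

```text
[479.75804997 339.99902452 226.15832928] [1.79988431e+02 7.77740400e-02 7.34562978e+01] 3.05
((237.5, 176.5), (81.0, 9.0), 90.0) [[474.1, 401.4, 102.0], [483.3, 398.7, 102.0], [456.8, 311.3, 102.0], [446.8, 314.2, 102.0]]
(332, 173, 46, 67)
```

View pics/w2c.png

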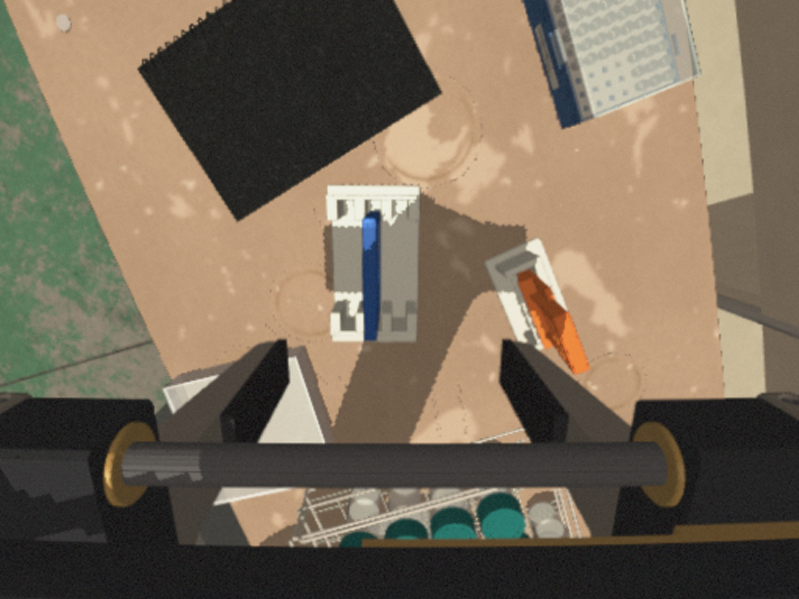

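The wrist view shows the cassette at (372,275) in the view, upright in the rack's middle slot, with the wedge at (550,320). The measured cassette centre is (465.2,356.4) with yaw −17.1° and a 91 mm top edge, which matches its given size.

```bash
python3 -c "
from h import *
plan(465.2,356.4,80,72.9)"
```

```text
shift [ 0.0118 -0.0187  0.1461] turn 0.0097 from [479.8 340.  226.2] [1.7999e+02 8.0000e-02 7.3460e+01] t 3.05
```

{"api": "arm_command", "payload": {"motion": [[0.012,-0.0187,0,0.01,0.6],[0.012,-0.0187,0.04,0.01,0.2],[0.012,-0.0187,0.08,0.01,0],[0.012,-0.0187,0.11,0.01,-0.2],[0.012,-0.0187,0.13,0.01,-0.2],[0.012,-0.0187,0.146,0.01,-0.2],[0.012,-0.0187,0.146,0.01,-0.2]], "squeeze": 20}}

```text
t: 3.92
eef_pos: [464.8, 357.0, 79.9]
tcp_rot: [-180.0, 0.1, 72.9]
contact_force: [-0.5, -0.2, 0.1]
opening: 36.6
```

{"api": "arm_command", "payload": {"motion": [[0,0,0,0,-0.6],[0,0,0,0,-1],[0,0,0,0,-1],[0,0,0,0,-1],[0,0,0,0,-1],[0,0,0,0,-1]], "squeeze": 25}}

```text
t: 4.68
eef_pos: [465.0, 358.3, 81.2]
tcp_rot: [180.0, -0.0, 73.0]
contact_force: [-0.9, -1.4, 5.7]
opening: 9.7
```

```bash
python3 - <<'E'
from h import *
s=ctrl.state();print({k:np.round(s[k],2).tolist() for k in ('t','eef_pos','tcp_rot','contact_force','ft_torque','opening')})
d=shot('wrist','w3');cv2.imwrite('pics/w3c.png',d['color'][100:384,:,::-1])
E
```

```text
{'t': 4.68, 'eef_pos': [465.04, 358.3, 81.21], 'tcp_rot': [179.96, -0.04, 72.98], 'contact_force': [-0.93, -1.44, 5.7], 'ft_torque': [-0.19, 0.03, 0.0], 'opening': 9.69}
```

View pics/w3c.png

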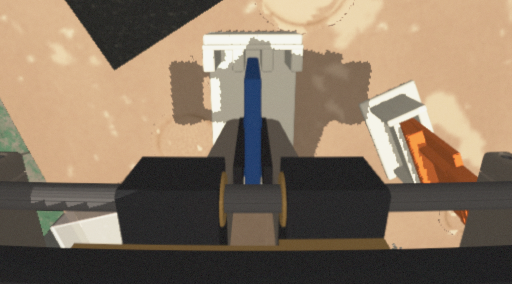

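{"api": "arm_command", "payload": {"motion": [[0,0,-0.02,0,-1],[0,0,-0.05,0,-1],[0,0,-0.09,0,-1],[0,0,-0.13,0,-1],[0,0,-0.165,0,-1],[0,0,-0.165,0,-1]]}}

```text
t: 5.48
eef_pos: [465.6, 359.3, 249.0]
tcp_rot: [179.8, -0.3, 73.0]
contact_force: [-0.5, 0.0, -1.9]
opening: 10.1
```

```bash
python3 - <<'E'
from h import *
s=ctrl.state();print({k:np.round(s[k],2).tolist() for k in ('t','eef_pos','tcp_rot','contact_force','ft_torque','opening')})
d=shot('wrist','w4');T=d['T_tool_cam'];d['R']=T[:3,:3];d['p']=T[:3,3]
m=mask(d,*BLUE);b=blob(m);print(cv2.boundingRect(b))
ys=sorted(set(b[:,1]))
for y in ys[::6]+[ys[-1]]:
    xs=np.where(m[y])[0];print(y,xs.min(),xs.max(),onz(d,[(xs.min(),y),(xs.max(),y)],-22).round(1)[:,:2].tolist())
plan(578.7,-282.9,s['eef_pos'][2],86.8)
E
```

```text
{'t': 5.48, 'eef_pos': [465.59, 359.27, 249.02], 'tcp_rot': [179.79, -0.27, 72.99], 'contact_force': [-0.45, 0.01, -1.87], 'ft_torque': [-0.05, -0.06, 0.02], 'opening': 10.09}
(243, 159, 19, 125)
159 248 256 [[51.7, -3.1], [51.7, 1.3]]
168 247 258 [[46.8, -3.7], [46.8, 2.4]]
178 245 259 [[41.1, -4.8], [41.2, 3.0]]
191 245 260 [[33.7, -4.8], [33.7, 3.6]]
203 245 260 [[26.6, -4.9], [26.6, 3.7]]
218 244 261 [[17.6, -5.5], [17.6, 4.3]]
227 243 261 [[12.0, -6.1], [12.0, 4.4]]
233 245 260 [[8.2, -5.0], [8.2, 3.8]]
242 245 260 [[2.4, -5.0], [2.4, 3.9]]
250 244 260 [[-2.8, -5.7], [-2.8, 3.9]]
261 245 260 [[-10.1, -5.1], [-10.1, 4.0]]
269 244 261 [[-15.6, -5.7], [-15.6, 4.6]]
276 245 259 [[-20.5, -5.2], [-20.5, 3.5]]
283 246 259 [[-25.4, -4.6], [-25.4, 3.5]]
283 246 259 [[-25.4, -4.6], [-25.4, 3.5]]
shift [-0.5797  0.2966 -0.0026] turn -0.2412 from [464.8 358.2 246.8] [ 1.7991e+02 -8.0000e-02  7.2980e+01] t 5.53
```

```bash
python3 - <<'E'
from h import *
d=dict(np.load('pics/w4.npz'));T=d['T_tool_cam'];d['R']=T[:3,:3];d['p']=T[:3,3]
for y in range(156,196,2):
    w=[x for x in range(235,270) if mask(d,*BLUE)[y,x]]
    print(y,len(w),d['color'][y,252],onz(d,[(252,y)],-22)[0,:1].round(1))
E
```

```text
156 0 [159 155 136] [53.4]
158 0 [57 64 87] [52.3]
160 9 [29 48 81] [51.2]
162 10 [28 47 78] [50.1]
164 10 [27 46 78] [49.]
166 11 [28 48 80] [47.9]
168 12 [24 42 78] [46.8]
170 12 [28 49 80] [45.6]
172 13 [31 48 80] [44.5]
174 13 [31 48 80] [43.4]
176 14 [34 54 84] [42.3]
178 15 [26 50 85] [41.1]
180 15 [ 37  61 103] [40.]
182 16 [ 31  60 104] [38.9]
184 16 [ 34  62 103] [37.7]
186 16 [ 31  61 104] [36.6]
188 16 [ 33  60 103] [35.4]
190 16 [ 34  60 104] [34.3]
192 15 [ 37  64 106] [33.1]
194 15 [ 41  64 106] [31.9]
```

```bash
python3 - <<'E'
from h import *
d=dict(np.load('pics/w4.npz'));T=d['T_tool_cam'];d['R']=T[:3,:3];d['p']=T[:3,3]
for x in (40.6,43,45):print(x,proj(d,[[x,0,-22],[x,0,70],[x-4,0,70],[x-4,0,74]]).round(1)[:,1])
d=dict(np.load('pics/w2.npz'))
m=mask(d,*BLUE)
for y in range(132,222,3): 
    w=np.where(m[y,200:300])[0]+200
    if len(w): print(y,len(w),d['color'][y,int(w.mean())],onz(d,[(w.mean(),y)],102)[0,:2].round(1))
E
```

```text
40.6 [179.  156.8 161.3 160.6]
43 [174.7 154.  158.6 157.9]
45 [171.2 151.8 156.3 155.7]
138 8 [27 47 77] [479.1 397.8]
141 10 [ 99 152 231] [477.2 395.1]
144 9 [ 92 142 218] [475.7 392.2]
147 9 [ 75 118 186] [474.8 389.1]
150 9 [ 75 118 185] [473.8 386.1]
153 9 [ 72 116 184] [472.9 383. ]
156 9 [ 70 109 175] [471.9 379.9]
159 9 [ 54  88 137] [471.  376.8]
162 10 [33 58 97] [470.5 373.5]
165 10 [33 58 98] [469.6 370.3]
168 10 [37 59 97] [468.6 367.1]
171 10 [29 54 96] [467.6 364. ]
174 10 [40 60 98] [466.6 360.8]
177 10 [33 57 96] [465.6 357.5]
180 10 [31 56 97] [464.6 354.3]
183 10 [30 56 95] [463.6 351. ]
186 10 [33 55 96] [462.6 347.8]
189 9 [35 57 98] [462.1 344.3]
192 10 [33 59 96] [460.6 341.1]
195 10 [31 56 96] [459.5 337.8]
198 10 [37 62 98] [458.5 334.4]
201 8 [31 56 95] [457.5 331.1]
204 8 [32 56 95] [456.4 327.7]
207 8 [33 55 93] [455.4 324.3]
210 8 [35 56 97] [454.3 320.8]
213 7 [34 55 94] [452.7 317.5]
216 7 [35 58 95] [451.6 314. ]
```

```bash
python3 -c "
from h import *
plan(579.4,-278.9,247,86.8)"
```

```text
shift [-0.5756  0.296  -0.0006] turn -0.2412 from [464.8 358.2 246.8] [ 1.7991e+02 -8.0000e-02  7.2980e+01] t 5.53
```

{"api": "arm_command", "payload": {"motion": [[-0.03,0.015,0,-0.02,-1],[-0.085,0.044,0,-0.04,-1],[-0.14,0.072,0,-0.06,-1],[-0.195,0.1,0,-0.08,-1],[-0.25,0.129,0,-0.1,-1],[-0.305,0.157,0,-0.12,-1],[-0.36,0.185,0,-0.15,-1],[-0.415,0.213,0,-0.18,-1],[-0.47,0.242,0,-0.2,-1],[-0.52,0.267,0,-0.22,-1],[-0.56,0.288,0,-0.24,-1],[-0.5756,0.296,0,-0.241,-1]]}}

```text
t: 7.02
eef_pos: [577.6, -282.2, 243.0]
tcp_rot: [-179.8, -0.0, 86.5]
contact_force: [0.1, 0.1, -1.5]
opening: 9.9
```

{"api": "arm_command", "payload": {"motion": [[0,0,0,0,-1],[0,0,0.03,0,-1],[0,0,0.055,0,-1],[0,0,0.055,0,-1],[0,0,0.055,0,-1]]}}

```text
t: 7.65
eef_pos: [580.0, -277.5, 191.7]
tcp_rot: [179.9, -0.0, 86.9]
contact_force: [0.6, -1.0, -1.2]
opening: 9.6
```

```bash
python3 - <<'E'
from h import *
s=ctrl.state();print({k:np.round(s[k],2).tolist() for k in ('t','eef_pos','tcp_rot','contact_force','opening')})
d=shot('wrist','w5');s=ctrl.state();print(s['eef_pos'])
cv2.imwrite('pics/w5c.png',cv2.resize(d['color'][50:300,150:370,::-1],None,fx=2.4,fy=2.4,interpolation=2))
m=mask(d,(0,150,90),(6,255,255))|mask(d,(172,150,90),(180,255,255))
n,l,st,ce=cv2.connectedComponentsWithStats(m)
for i in range(1,n):
    if st[i,4]>8: print('red',ce[i],st[i,4],onz(d,[ce[i]],93).round(1))
E
```

```text
{'t': 7.65, 'eef_pos': [580.02, -277.53, 191.66], 'tcp_rot': [179.93, -0.01, 86.9], 'contact_force': [0.57, -1.03, -1.25], 'opening': 9.61}
[ 580.1800153  -278.07648838  192.02996137]
red [214.66666667 150.27272727] 33 [[ 544.8 -232.2   93. ]]
red [268.13043478 150.30434783] 23 [[ 597.3 -235.1   93. ]]
```

View pics/w5c.png

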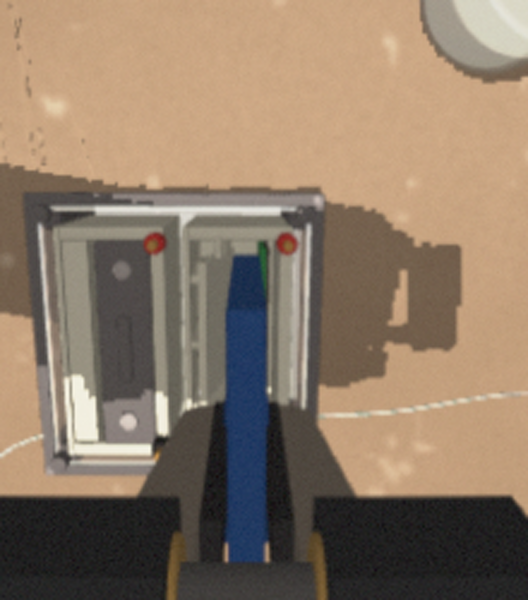

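The view shows the cassette held above the open bay. The lower corner of its end is at crop (232–262,255) and the green gasket edge at (260–267,242–290). I'll measure both in this same view.

```bash
python3 - <<'E'
from h import *
d=dict(np.load('pics/w5.npz'));f=lambda L:np.array(L)/2.4+[150,50]
print('cam',d['p'].round(1))
print('rim TL TR BL',onz(d,f([(26,193),(323,193),(48,475)]),73).round(1).tolist())
m=mask(d,*BLUE);g=mask(d,(60,120,50),(85,255,255))
for y in range(150,186,3):
    w=np.where(m[y])[0];v=np.where(g[y,200:330])[0]+200
    if len(w): print(y,w.min(),w.max(),'bot122',onz(d,[(w.min()-.5,y),(w.max()+.5,y)],122)[:,:2].round(1).tolist(),'top214',onz(d,[(w.min()-.5,y),(w.max()+.5,y)],214)[:,:2].round(1).tolist())
    if len(v): print('  green',v.min(),v.max(),onz(d,[(v.min()-.5,y),(v.max()+.5,y)],77)[:,:2].round(1).tolist())
# brightness profile across bay row at y~150 (far end)
for y in (146,149,152): print(y,[int(a) for a in cv2.cvtColor(d['color'],7)[y,225:275]])
print(onz(d,[(225,149),(275,149)],79).round(1))
E
```

```text
cam [ 582.9 -204.6  361.2]
rim TL TR BL [[487.7, -210.6, 73.0], [616.2, -217.7, 73.0], [479.6, -344.4, 73.0]]
  green 259 259 [[588.0, -239.2], [589.0, -239.2]]
  green 258 260 [[586.8, -242.2], [589.9, -242.4]]
159 248 257 bot122 [[577.2, -238.5], [586.0, -238.9]] top214 [[579.4, -225.5], [584.8, -225.7]]
  green 259 259 [[587.7, -245.4], [588.7, -245.5]]
162 247 257 bot122 [[576.2, -241.1], [585.9, -241.6]] top214 [[578.8, -227.1], [584.8, -227.4]]
  green 259 259 [[587.5, -248.6], [588.6, -248.7]]
165 247 258 bot122 [[576.0, -243.8], [586.7, -244.3]] top214 [[578.7, -228.7], [585.2, -229.1]]
  green 260 260 [[588.4, -251.8], [589.5, -251.9]]
168 247 258 bot122 [[575.9, -246.4], [586.5, -247.0]] top214 [[578.6, -230.4], [585.1, -230.7]]
  green 260 260 [[588.3, -255.0], [589.4, -255.1]]
171 246 259 bot122 [[574.8, -249.1], [587.3, -249.8]] top214 [[577.9, -232.0], [585.6, -232.4]]
174 246 259 bot122 [[574.7, -251.8], [587.2, -252.5]] top214 [[577.8, -233.7], [585.5, -234.1]]
177 245 259 bot122 [[573.6, -254.5], [587.1, -255.2]] top214 [[577.2, -235.3], [585.5, -235.8]]
180 245 260 
[... 274 characters left out ...]
 149, 148, 148, 147, 148, 149, 149, 153, 149, 149, 150, 150, 149, 150, 149, 150, 150, 151, 149, 151, 149, 151, 151, 145, 132, 130, 126, 127, 135, 149, 166, 153]
149 [152, 146, 141, 132, 131, 129, 131, 129, 132, 136, 134, 137, 136, 136, 137, 140, 135, 131, 134, 132, 131, 133, 137, 140, 138, 138, 135, 139, 137, 135, 139, 138, 135, 130, 131, 130, 133, 138, 138, 127, 104, 71, 69, 71, 73, 75, 74, 88, 125, 162]
152 [148, 154, 144, 130, 102, 101, 98, 108, 125, 148, 148, 148, 149, 144, 139, 141, 135, 121, 122, 114, 110, 130, 141, 149, 146, 149, 147, 147, 147, 147, 146, 139, 97, 66, 60, 47, 81, 128, 129, 96, 79, 67, 75, 91, 107, 106, 104, 89, 102, 141]
[[ 553.6 -232.9   79. ]
 [ 605.2 -235.7   79. ]]
```

{"api": "arm_command", "payload": {"motion": [[0,-0.0007,0.02,0,-1],[0,-0.0007,0.036,0,-1],[0,-0.0007,0.042,0,-1],[0,-0.0007,0.047,0,-1],[0,-0.0007,0.052,0,-1],[0,-0.0007,0.056,0,-1]]}}

```text
t: 8.45
eef_pos: [578.7, -279.1, 134.5]
tcp_rot: [180.0, 0.0, 86.8]
contact_force: [-0.8, -0.6, -0.8]
opening: 9.7
```

{"api": "arm_command", "payload": {"motion": [[0,0,0.005,0,-1],[0,0,0.01,0,-1],[0,0,0.015,0,-1],[0,0,0.015,0,-1]]}}

```text
t: 8.95
eef_pos: [578.2, -278.9, 119.0]
tcp_rot: [-180.0, -0.0, 86.8]
contact_force: [0.5, 0.7, -1.5]
opening: 9.6
```

{"api": "arm_command", "payload": {"motion": [[0,0,0.007,0,-1],[0,0,0.014,0,-1],[0,0,0.02,0,-1],[0,0,0.026,0,-1],[0,0,0.026,0,-1]]}}

```text
t: 9.57
eef_pos: [578.5, -278.9, 93.1]
tcp_rot: [-180.0, -0.0, 86.8]
contact_force: [-1.3, -0.2, -1.2]
opening: 10.1
```

{"api": "arm_command", "payload": {"motion": [[0,0,0.003,0,-1],[0,0,0.006,0,-1],[0,0,0.008,0,-1],[0,0,0.008,0,-1]]}}

```text
t: 10.07
eef_pos: [578.7, -279.0, 85.6]
tcp_rot: [180.0, 0.0, 86.8]
contact_force: [0.7, 0.1, -0.8]
opening: 9.8
```

{"api": "arm_command", "payload": {"motion": [[0,0,0.001,0,-1],[0,0,0.002,0,-1],[0,0,0.002,0,-1]]}}

```text
t: 10.45
eef_pos: [579.4, -279.2, 85.2]
tcp_rot: [179.9, 0.1, 86.8]
contact_force: [-0.2, -0.3, 6.7]
opening: 10.0
```

{"api": "arm_command", "payload": {"motion": [[0,0,0.001,0,-1],[0,0,0.001,0,-1]]}}

```text
t: 10.7
eef_pos: [579.6, -279.3, 84.8]
tcp_rot: [179.9, 0.1, 86.8]
contact_force: [-0.9, 0.5, 8.8]
opening: 9.7
```

{"api": "arm_command", "payload": {"motion": [[0,0,-0.001,0,-0.8],[0,0,-0.002,0,-0.6],[0,0,-0.002,0,-0.4],[0,0,-0.002,0,-0.4],[0,0,-0.03,0,-0.4],[0,0,-0.07,0,-0.3],[0,0,-0.12,0,0],[0,0,-0.16,0,0.5],[0,0,-0.16,0,1]]}}

```text
t: 11.82
eef_pos: [580.4, -279.5, 246.3]
tcp_rot: [179.6, 0.2, 86.8]
contact_force: [-0.5, -0.1, -0.6]
opening: 60.0
```

```bash
python3 - <<'E'
from h import *
d=shot('wrist','w6');s=ctrl.state();print(s['eef_pos'],s['opening'])
m=mask(d,*BLUE)
for z in (106,):
  for y in range(130,260,8):
    w=np.where(m[y])[0]
    if len(w): print(y,w.min(),w.max(),d['color'][y,int(w.mean())],onz(d,[(w.min()-.5,y),(w.max()+.5,y)],z)[:,:2].round(1).tolist())
A=cv2.resize(d['color'][80:300,150:370,::-1],None,fx=2.4,fy=2.4,interpolation=2)
cv2.imwrite('pics/w6c.png',A)
plan(575,245,250,99)
E
```

```text
[ 579.04787404 -279.20039995  243.78879026] 64.0737876702163
146 248 253 [33 47 76] [[577.5, -236.1], [584.3, -236.5]]
154 247 254 [30 55 94] [[575.9, -245.1], [585.0, -245.6]]
162 247 254 [34 59 97] [[575.3, -254.2], [584.5, -254.7]]
170 247 255 [30 57 95] [[574.8, -263.5], [585.1, -264.1]]
178 247 255 [35 57 96] [[574.2, -273.0], [584.7, -273.6]]
186 247 255 [36 58 96] [[573.6, -282.5], [584.2, -283.1]]
194 247 254 [34 57 96] [[573.0, -292.3], [582.5, -292.8]]
202 247 254 [27 52 93] [[572.4, -302.2], [582.0, -302.7]]
210 248 254 [33 57 95] [[573.0, -312.3], [581.4, -312.8]]
218 248 253 [ 82 140 227] [[572.4, -322.5], [579.7, -323.0]]
shift [ 0.5231 -0.0334 -0.0069] turn -0.2132 from [ 579.  -279.2  243.8] [1.7987e+02 7.0000e-02 8.6780e+01] t 11.88
```

View pics/w6c.png

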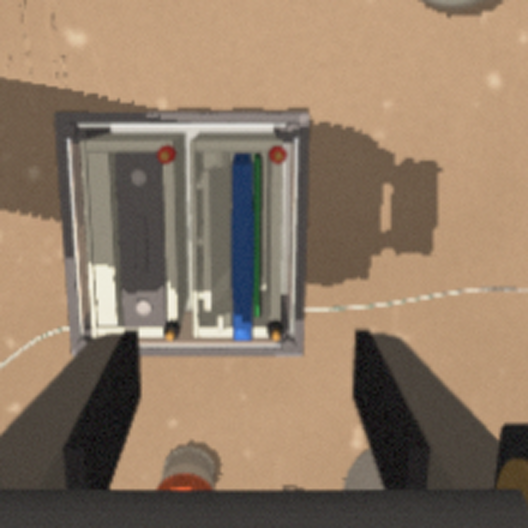

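The cassette now stands seated in the open bay against the green gasket (crop x 232–252, y 155–335). The bottles are undisturbed. Next is the wedge.

{"api": "arm_command", "payload": {"motion": [[0.05,-0.003,-0.007,-0.02,1],[0.105,-0.007,-0.007,-0.04,1],[0.16,-0.01,-0.007,-0.06,1],[0.215,-0.014,-0.007,-0.08,1],[0.27,-0.017,-0.007,-0.1,1],[0.325,-0.021,-0.007,-0.12,1],[0.38,-0.024,-0.007,-0.14,1],[0.435,-0.028,-0.007,-0.16,1],[0.49,-0.028,-0.007,-0.18,1],[0.53,-0.026,-0.007,-0.2,1],[0.55,-0.025,-0.007,-0.213,1],[0.55,-0.025,-0.007,-0.213,1]]}}

```text
t: 13.38
eef_pos: [583.7, 272.0, 248.1]
tcp_rot: [-179.9, 0.0, 99.1]
contact_force: [0.6, 0.3, -0.9]
opening: 91.7
```

```bash
python3 - <<'E'
from h import *
d=shot('wrist','w7');s=ctrl.state();print(s['eef_pos'],s['tcp_rot'])
m=mask(d,*ORANGE);b=blob(m);r=cv2.minAreaRect(b);print(r,onz(d,cv2.boxPoints(r),132).round(1).tolist())
x,y,w,h=cv2.boundingRect(b);x-=40;y-=40;print(x,y)
cv2.imwrite('pics/w7c.png',cv2.resize(d['color'][y:y+h+80,x:x+w+80,::-1],None,fx=4,fy=4,interpolation=2))
E
```

```text
[584.27613015 270.32111137 248.42806635] [-1.79896529e+02  7.54724529e-02  9.89598793e+01]
((256.88568115234375, 172.42953491210938), (12.926156044006348, 57.23487854003906), 1.9091525077819824) [[581.8, 257.8, 132.0], [574.1, 319.6, 132.0], [587.4, 321.3, 132.0], [595.9, 259.6, 132.0]]
210 104
```

View pics/w7c.png

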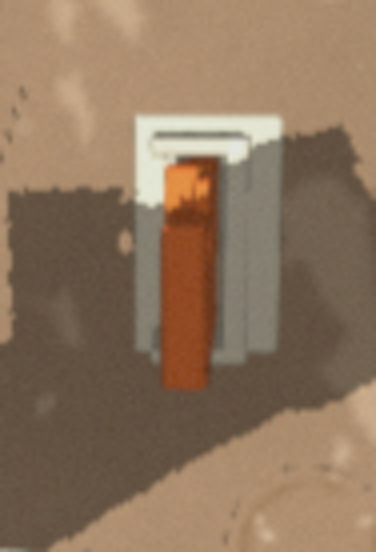

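The wedge's broad lower body sticks out to the image right of the handle (crop x 208–218). So the slope faces world +x and the wedge must be turned about 180°. The last joint would reach its limit if I gripped across the handle's thickness, so I'll grip across its 46 mm width, with tool y along wedge y.

```bash
python3 - <<'E'
from h import *
s=ctrl.state();print(np.round(s['joints'],1))
d=dict(np.load('pics/w7.npz'));f=lambda L:np.array(L)/4+[210,104]
C=onz(d,f([(163,228),(210,228),(208,389),(162,389)]),132);print(C.round(1).tolist(),C.mean(0).round(1))
for i in range(4): e=C[(i+1)%4]-C[i];print(np.linalg.norm(e).round(1),np.degrees(np.arctan2(e[1],e[0])).round(1))
print(onz(d,f([(136,116),(282,116),(275,352),(136,352)]),44).mean(0))
c=C.mean(0);plan(c[0],c[1],225,9)
E
```

```text
[ -3.6  29.1 -34.3  88.9  17.3  67.5 -32.3]
[[576.3, 301.5, 132.0], [588.6, 303.5, 132.0], [595.5, 259.5, 132.0], [583.0, 257.5, 132.0]] [585.8 280.5 132. ]
12.4 9.2
44.5 -81.0
12.6 -170.8
44.5 98.7
[593.34442069 287.58969366  44.        ]
shift [0.0098 0.0032 0.0234] turn 1.5701 from [584.3 270.3 248.4] [-1.799e+02  8.000e-02  9.896e+01] t 13.43
```

{"api": "arm_command", "payload": {"motion": [[0.002,0,0.002,0.18,1],[0.004,0.001,0.005,0.36,1],[0.006,0.002,0.01,0.54,1],[0.0098,0.0032,0.015,0.72,1],[0.0098,0.0032,0.02,0.9,1],[0.0098,0.0032,0.0234,1.08,1],[0.0098,0.0032,0.0234,1.26,1],[0.0098,0.0032,0.0234,1.42,1],[0.0098,0.0032,0.0234,1.57,1],[0.0098,0.0032,0.0234,1.57,1]]}}

```text
t: 14.68
eef_pos: [586.7, 279.1, 226.2]
tcp_rot: [179.9, -0.0, 8.9]
contact_force: [0.0, 0.0, -0.3]
opening: 91.9
```

```bash
python3 - <<'E'
from h import *
d=shot('wrist','w8');m=mask(d,*ORANGE);b=blob(m);r=cv2.minAreaRect(b);print(r)
P=onz(d,cv2.boxPoints(r),132);print(P.round(1).tolist())
s=ctrl.state();print(s['eef_pos'],s['tcp_rot'],np.round(s['joints'],1))
ys=range(b[:,1].min(),b[:,1].max()+1,2)
for y in ys:
  w=np.where(m[y,150:350])[0]+150
  if len(w):print(y,w.min(),w.max(),d['color'][y,int(w.mean())])
plan(585.8,280.5,103,9)
E
```

```text
((251.0, 182.99998474121094), (53.99999237060547, 31.999996185302734), -0.0)
[[576.3, 306.3, 132.0], [608.8, 310.6, 132.0], [617.1, 258.2, 132.0], [584.9, 252.3, 132.0]]
[586.54320714 279.62454784 226.2456374 ] [ 1.79940121e+02 -4.24937998e-03  9.04459712e+00] [ -17.6   27.3  -15.1   90.4    7.7   63.4 -115.5]
167 228 273 [124  69  41]
169 227 274 [121  62  28]
171 227 275 [123  64  31]
173 226 275 [120  61  27]
175 226 276 [123  63  33]
177 225 277 [125  66  35]
179 224 277 [123  63  29]
181 224 278 [133  67  33]
183 224 278 [136  69  37]
185 230 272 [124  65  34]
187 230 272 [130  64  28]
189 229 272 [136  70  34]
191 229 273 [156  79  38]
193 229 273 [156  79  39]
195 229 273 [154  80  39]
197 229 272 [152  79  38]
199 230 271 [152  87  53]
shift [-0.0006 -0.0011  0.1232] turn 0.0008 from [586.5 279.6 226.2] [179.94  -0.     9.04] t 14.72
```

{"api": "arm_command", "payload": {"motion": [[-0.0003,-0.001,0.04,0,1],[-0.0003,-0.001,0.08,0,0.8],[-0.0003,-0.001,0.11,0,0.6],[-0.0003,-0.001,0.123,0,0.4],[-0.0003,-0.001,0.123,0,0],[-0.0003,-0.001,0.123,0,-0.3],[-0.0003,-0.001,0.123,0,-0.3],[-0.0003,-0.001,0.123,0,-0.3],[-0.0003,-0.001,0.123,0,-0.3]], "squeeze": 45}}

```text
t: 15.85
eef_pos: [586.5, 282.9, 104.5]
tcp_rot: [-180.0, -0.1, 9.0]
contact_force: [0.5, -1.1, 6.1]
opening: 45.6
```

{"api": "arm_command", "payload": {"motion": [[0,0,-0.02,0,-0.3],[0,0,-0.045,0,-0.3],[0,0,-0.08,0,-0.3],[0,0,-0.12,-0.1,-0.3],[0,0,-0.16,-0.25,-0.3],[0,0,-0.18,-0.4,-0.3],[0,0,-0.18,-0.57,-0.3],[0,0,-0.18,-0.74,-0.3],[0,0,-0.18,-0.91,-0.3],[0,0,-0.18,-1.08,-0.3],[0,0,-0.18,-1.25,-0.3],[0,0,-0.18,-1.25,-0.3]]}}

```text
t: 17.35
eef_pos: [585.3, 282.7, 283.8]
tcp_rot: [-180.0, -0.0, 80.6]
contact_force: [0.8, -0.2, -0.1]
opening: 45.4
```

```bash
python3 - <<'E'
from h import *
s=ctrl.state();print({k:np.round(s[k],2).tolist() for k in ('t','eef_pos','tcp_rot','contact_force','opening','joints')})
plan(545,-280,285,176.8)
E
```

```text
{'t': 17.35, 'eef_pos': [585.28, 282.68, 283.81], 'tcp_rot': [-179.99, -0.01, 80.56], 'contact_force': [0.83, -0.18, -0.13], 'opening': 45.38, 'joints': [-7.55, 27.03, -30.06, 85.88, 13.93, 70.83, -48.92]}
shift [-0.5617  0.0525 -0.0013] turn -1.6797 from [585.3 282.7 283.8] [-1.7999e+02 -1.0000e-02  8.0560e+01] t 17.35
```

{"api": "arm_command", "payload": {"motion": [[-0.03,0.002,0,-0.14,-0.3],[-0.08,0.004,0,-0.28,-0.3],[-0.13,0.007,0,-0.42,-0.3],[-0.18,0.01,0,-0.56,-0.3],[-0.23,0.013,0,-0.7,-0.3],[-0.28,0.016,0,-0.84,-0.3],[-0.33,0.019,0,-0.98,-0.3],[-0.38,0.022,0,-1.12,-0.3],[-0.43,0.025,0,-1.26,-0.3],[-0.48,0.028,0,-1.4,-0.3],[-0.53,0.031,0,-1.54,-0.3],[-0.56,0.033,0,-1.68,-0.3]]}}

```text
t: 18.85
eef_pos: [526.2, -278.3, 283.4]
tcp_rot: [-179.9, -0.0, 176.8]
contact_force: [0.6, 0.4, -0.6]
opening: 45.7
```

{"api": "arm_command", "payload": {"motion": [[0,0,0,0,-0.3],[0,0,0.03,0,-0.3],[0,0,0.055,0,-0.3],[0,0,0.055,0,-0.3],[0,0,0.055,0,-0.3]]}}

```text
t: 19.48
eef_pos: [528.1, -274.3, 229.5]
tcp_rot: [-180.0, 0.1, 176.9]
contact_force: [-0.3, 0.2, -1.0]
opening: 45.2
```

```bash
python3 - <<'E'
from h import *
d=shot('wrist','w9');s=ctrl.state()
print({k:np.round(s[k],2).tolist() for k in ('t','eef_pos','tcp_rot','contact_force','opening','joints')})
print('cam',d['p'].round(1))
I=d['color'][:,:,::-1];cv2.imwrite('pics/w9c.png',cv2.resize(I[60:300,140:370],None,fx=2.5,fy=2.5,interpolation=2))
plan(564.7,-280.9,198,176.8)
E
```

```text
{'t': 19.52, 'eef_pos': [528.25, -274.65, 229.73], 'tcp_rot': [-179.95, 0.12, 176.91], 'contact_force': [0.32, -0.42, -0.82], 'opening': 45.28, 'joints': [53.02, 25.87, -38.04, 97.1, 17.59, 62.99, 96.63]}
cam [ 454.1 -270.3  398.9]
shift [-0.0367 -0.0043  0.0318] turn 0.0019 from [ 528.3 -274.6  229.7] [-1.7995e+02  1.2000e-01  1.7691e+02] t 19.52
```

View pics/w9c.png

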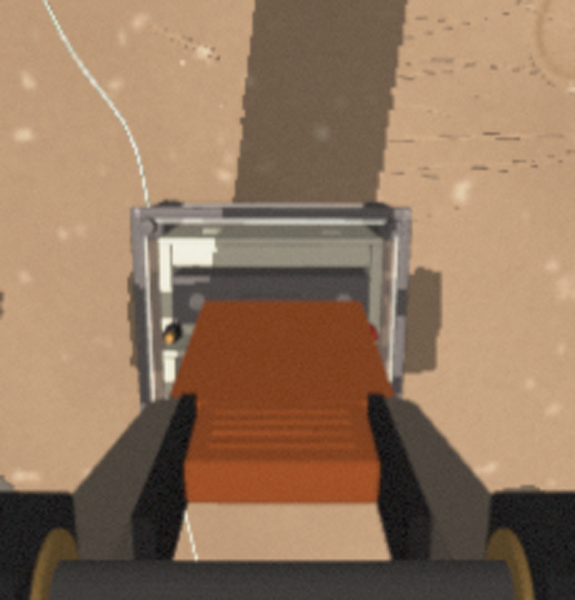

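```bash
python3 - <<'E'
from h import *
d=dict(np.load('pics/w9.npz'));T=d['T_tool_cam'];w=dict(d);w['R']=T[:3,:3];w['p']=T[:3,3]
f=lambda L:np.array(L)/2.5+[140,60]
print('handle top',onz(w,f([(187,461),(379,461),(377,502),(188,502)]),-28).round(1)[:,:2].tolist())
print('toe front',onz(w,f([(205,301),(362,301)]),97).round(1)[:,:2].tolist())
print('shoulder at h55 (z+42)',onz(w,f([(173,392),(392,392)]),42).round(1)[:,:2].tolist())
print('rim far corners(-x side)',onz(d,f([(133,207),(411,207)]),73).round(1).tolist())
m=mask(d,(0,150,90),(6,255,255))|mask(d,(172,150,90),(180,255,255))
n,l,st,ce=cv2.connectedComponentsWithStats(m)
for i in range(1,n):
    if st[i,4]>3: print('red',ce[i],st[i,4],onz(d,[ce[i]],93).round(1))
print('black blank post',onz(d,f([(172,332)]),93).round(1))
E
```

```text
handle top [[4.8, -21.3], [4.8, 22.5], [-5.6, 22.4], [-5.6, -21.5]]
toe front [[14.2, -30.4], [14.2, 32.7]]
shoulder at h55 (z+42) [[-4.4, -35.6], [-4.3, 36.9]]
rim far corners(-x side) [[478.1, -342.0, 73.0], [485.0, -210.1, 73.0]]
red [289.  192.5] 6 [[ 539.7 -232.    93. ]]
black blank post [[ 535.1 -325.6   93. ]]
```

The wedge hangs slope-side towards the camera, which is the right way round. However, its toe measures about 14 mm off (crop row 301), which suggests a tilt of about 7° in the grip. I'll check this with feature projections and the side camera.

```bash
python3 - <<'E'
from h import *
d=dict(np.load('pics/w9.npz'));T=d['T_tool_cam'];w=dict(d);w['R']=T[:3,:3];w['p']=T[:3,3]
# wedge (x,h) -> tool: x_t=-0.4-(x+3), z=98-h ; tilt a about (-0.4,-19): toe towards +x
feat=[(-3,0),(-14,55),(-9,92),(-9,126),(3,126)]
for a in (0,4,7):
    c,s_=np.cos(np.radians(a)),np.sin(np.radians(a));P=[]
    for x,h in feat:
        X=-(x+3);Z=98-h+19;P.append((-.4+c*X+s_*Z,0,-19+c*Z-s_*X))
    print(a,((proj(w,P)[:,1]-60)*2.5).round(0))
d=shot('side','s1');m=mask(d,*ORANGE);b=blob(m);print(cv2.boundingRect(b),cv2.minAreaRect(b))
for y in sorted(set(b[:,1])): 
    q=np.where(m[y])[0];print(y,q.min(),q.max(),end=' | ')
E
```

```text
0 [335. 348. 404. 458. 505.]
4 [316. 336. 398. 461. 507.]
7 [302. 327. 395. 464. 507.]
(270, 94, 14, 37) ((274.991455078125, 112.20867156982422), (34.84815979003906, 11.312145233154297), 78.31063079833984)
94 277 277 | 98 277 277 | 99 276 277 | 100 272 277 | 101 272 277 | 107 272 277 | 108 272 278 | 110 272 278 | 111 271 278 | 112 271 278 | 113 270 278 | 116 270 278 | 117 271 278 | 119 271 278 | 120 272 278 | 121 272 281 | 123 272 283 | 124 273 283 | 126 273 283 | 127 273 282 | 128 274 280 | 129 273 275 | 130 275 275 |
```

```bash
python3 - <<'E'
from h import *
plan(577,-281.5,185,176.8)
d=shot('side');m=mask(d,*ORANGE)
R=Ro.from_euler('xyz',[180,0,176.8],degrees=True).as_matrix();tcp=np.array(ctrl.state()['eef_pos'])
def rect(a):
    c,s_=np.cos(np.radians(a)),np.sin(np.radians(a));P=[]
    for x,h in [(-3,0),(3,0),(-14,55),(3,55),(-9,126),(3,126)]:
        X=-(x+3);Z=98-h+19;P.append(tcp+R@[-.4+c*X+s_*Z,32 if h<90 else 23,-19+c*Z-s_*X])
    return proj(d,P).round(0).tolist()
print(rect(0));print(rect(7))
E
```

```text
shift [-0.049  -0.0039  0.0448] turn 0.0018 from [ 528.2 -274.9  229.7] [-1.7994e+02  1.2000e-01  1.7690e+02] t 19.57
[[271.0, 130.0], [270.0, 130.0], [276.0, 114.0], [270.0, 114.0], [275.0, 90.0], [271.0, 89.0]]
[[276.0, 131.0], [274.0, 131.0], [278.0, 114.0], [272.0, 114.0], [275.0, 89.0], [271.0, 89.0]]
```

The side camera agrees: the toe is at px 274–275, and the model predicts 275 for 7° tilt and 270 for none. I'll right the wedge by bringing its toe into the gap and moving the handle to −x against the sloping wall.

{"api": "arm_command", "payload": {"motion": [[-0.02,-0.002,0,0,-0.3],[-0.04,-0.004,0,0,-0.3],[-0.049,-0.004,0.005,0,-0.3],[-0.049,-0.004,0.02,0,-0.3],[-0.049,-0.004,0.03,0,-0.3],[-0.049,-0.004,0.035,0,-0.3],[-0.049,-0.004,0.035,0,-0.3]], "squeeze": 30}}

```text
t: 20.5
eef_pos: [575.4, -281.9, 192.7]
tcp_rot: [180.0, -0.1, 176.9]
contact_force: [-0.3, 1.1, 0.1]
opening: 46.0
```

```bash
python3 - <<'E'
from h import *
d=shot('wrist','w10');e=shot('side','s2');s=ctrl.state();print({k:np.round(s[k],2).tolist() for k in ('t','eef_pos','tcp_rot','contact_force','opening')})
a=cv2.resize(d['color'][60:260,160:350,::-1],None,fx=2.1,fy=2.1,interpolation=2)
c=cv2.resize(e['color'][80:180,230:325,::-1],(399,420),interpolation=2)
cv2.imwrite('pics/c10.png',np.hstack([a,c]))
E
```

```text
{'t': 20.6, 'eef_pos': [575.97, -282.03, 193.47], 'tcp_rot': [-179.98, 0.02, 176.91], 'contact_force': [-0.19, -1.44, -0.18], 'opening': 45.96}
```

View pics/c10.png

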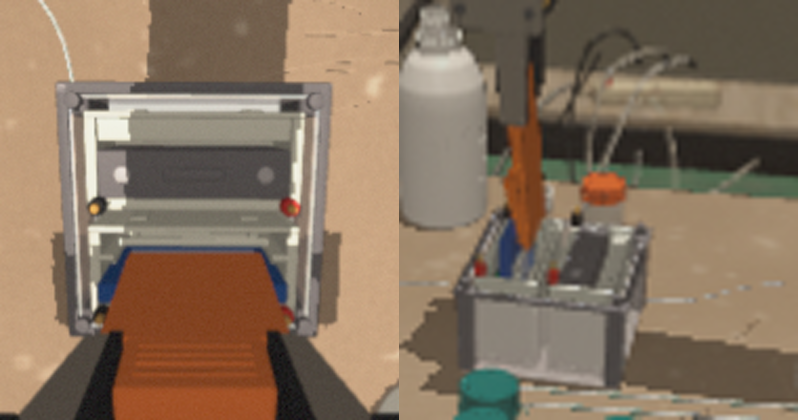

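The left crop shows the toe's front edge at crop row 250, just above the bay, with blue cassette visible on both sides behind it. The right crop shows the slope facing −x, the toe beside the cassette, and the bottles untouched.

```bash
python3 - <<'E'
from h import *
d=dict(np.load('pics/w10.npz'));f=lambda L:np.array(L)/2.1+[160,60]
P=onz(d,f([(96,207),(290,207)]),93);print('posts',P.round(1).tolist())
print('toe',onz(d,f([(128,250),(268,252)]),95.6).round(1).tolist())
print('rim',onz(d,f([(56,84),(331,84),(73,335),(315,335)]),73).round(1).tolist())
for O in ((576,-281.5),(574,-281.5)):
  c,s=np.cos(np.radians(-3.2)),np.sin(np.radians(-3.2))
  W=lambda x,y,z:(O[0]+c*x-s*y,O[1]+s*x+c*y,z)
  for nm,q in dict(rampL=(-14,-37,79),rampR=(-14,37,79),casTopL=(-2,-45,106),casTopR=(-2,45,106),gap=(-8,0,79),blankpostR=(-36.3,46,93)).items():
    print(O,nm,((proj(d,[W(*q)])[0]-[160,60])*2.1).round(0),end=' ')
  print()
g=cv2.cvtColor(d['color'],7)
print('col L', [int(g[y,int(110/2.1+160)]) for y in range(150,216)])
m=mask(d,*BLUE)
for x in (110,116,277,283): 
    r=np.where(m[:,int(x/2.1+160)])[0];print(x,((r-60)*2.1).round(0).tolist()[:1],((r-60)*2.1).round(0).tolist()[-1:])
E
```

```text
posts [[537.1, -326.3, 93.0], [541.9, -234.5, 93.0]]
toe [[558.1, -312.5, 95.6], [562.6, -245.6, 95.6]]
rim [[479.0, -343.6, 73.0], [486.1, -210.6, 73.0], [608.1, -349.0, 73.0], [615.1, -218.3, 73.0]]
(576, -281.5) rampL [122. 247.] (576, -281.5) rampR [268. 248.] (576, -281.5) casTopL [ 98. 284.] (576, -281.5) casTopR [291. 285.] (576, -281.5) gap [195. 259.] (576, -281.5) blankpostR [292. 208.] 
(574, -281.5) rampL [121. 243.] (574, -281.5) rampR [268. 244.] (574, -281.5) casTopL [ 98. 280.] (574, -281.5) casTopR [291. 281.] (574, -281.5) gap [194. 255.] (574, -281.5) blankpostR [292. 204.] 
col L [133, 134, 137, 136, 180, 209, 187, 212, 222, 188, 134, 120, 116, 118, 119, 113, 120, 163, 220, 232, 197, 113, 97, 98, 101, 100, 103, 110, 108, 109, 112, 130, 143, 133, 104, 86, 58, 47, 42, 39, 40, 40, 40, 47, 45, 51, 54, 53, 55, 57, 56, 59, 61, 73, 87, 91, 82, 82, 81, 80, 82, 80, 82, 78, 78, 82]
110 [267.0] [296.0]
116 [265.0] [279.0]
277 [269.0] [288.0]
283 [281.0] [300.0]
```

{"api": "arm_command", "payload": {"motion": [[-0.004,0,0,0,-0.3],[-0.004,0,0.006,0,-0.3],[-0.004,0,0.012,0,-0.3],[-0.004,0,0.018,0,-0.3],[-0.004,0,0.023,0,-0.3],[-0.004,0,0.023,0,-0.3]]}}

```text
t: 21.35
eef_pos: [579.8, -282.1, 169.9]
tcp_rot: [180.0, -0.0, 176.9]
contact_force: [-2.7, 0.6, 1.3]
opening: 45.7
```

{"api": "arm_command", "payload": {"motion": [[0.003,0,0,0,-0.3],[0.006,0,0.001,0,-0.3],[0.009,0,0.002,0,-0.3],[0.009,0,0.002,0,-0.3]]}}

```text
t: 21.85
eef_pos: [570.7, -281.7, 168.1]
tcp_rot: [-180.0, -0.0, 176.9]
contact_force: [1.1, 0.6, 0.1]
opening: 46.1
```

{"api": "arm_command", "payload": {"motion": [[0.002,0,0,0,-0.3],[0.004,0,0,0,-0.3],[0.005,0,0,0,-0.3],[0.005,0,0,0,-0.3]]}}

```text
t: 22.35
eef_pos: [565.9, -281.4, 168.2]
tcp_rot: [-180.0, -0.0, 176.9]
contact_force: [1.0, -0.6, -1.7]
opening: 45.8
```

```bash
python3 - <<'E'
from h import *
d=shot('wrist','w11');s=ctrl.state();print({k:np.round(s[k],2).tolist() for k in ('t','eef_pos','contact_force','ft_torque','opening')})
T=d['T_tool_cam'];w=dict(d);w['R']=T[:3,:3];w['p']=T[:3,3]
m=mask(d,*ORANGE);b=blob(m);print(cv2.boundingRect(b))
for X in (235,251,265):
    r=np.where(m[:,X])[0];v=d['color'][r.min():r.max()+1,X].sum(1);print(r.min(),r.max(),v.tolist())
def pr(a,off):
    c,s_=np.cos(np.radians(a)),np.sin(np.radians(a))
    return proj(w,[(off+c*-(x+3)+s_*(117-h),0,-19+c*(117-h)+s_*(x+3)) for x,h in [(-3,0),(-14,55),(-9,92),(-9,126),(3,126)]])[:,1].round(1)
for a in (0,3,6,9): print(a,pr(a,-.4))
E
```

```text
{'t': 22.4, 'eef_pos': [565.88, -281.38, 168.15], 'contact_force': [0.51, -0.46, -0.46], 'ft_torque': [0.09, -0.34, -0.04], 'opening': 45.57}
(210, 192, 85, 68)
193 259 [233, 226, 215, 207, 222, 224, 225, 229, 221, 227, 222, 236, 221, 217, 235, 220, 215, 212, 221, 223, 224, 224, 228, 203, 232, 212, 227, 229, 225, 227, 219, 219, 241, 250, 241, 227, 254, 254, 218, 238, 247, 242, 224, 257, 265, 238, 216, 223, 226, 242, 275, 271, 292, 295, 294, 291, 276, 291, 287, 293, 281, 290, 285, 284, 277, 285, 289]
192 259 [248, 222, 217, 228, 219, 223, 221, 213, 218, 223, 221, 219, 221, 224, 214, 225, 210, 225, 215, 221, 221, 222, 217, 222, 217, 213, 217, 215, 216, 211, 221, 232, 228, 233, 247, 236, 228, 253, 253, 231, 235, 250, 243, 228, 258, 274, 236, 226, 224, 225, 249, 265, 278, 287, 286, 283, 293, 290, 276, 288, 289, 291, 283, 287, 290, 282, 291, 288]
192 259 [217, 213, 222, 205, 216, 227, 224, 227, 225, 216, 221, 225, 222, 222, 222, 220, 227, 216, 224, 219, 224, 220, 217, 208, 225, 222, 216, 218, 216, 214, 226, 225, 222, 227, 252, 243, 224, 251, 247, 228, 238, 252, 238, 229, 251, 258, 239, 227, 222, 214, 245, 269, 275, 290, 288, 297, 290, 289, 290, 287, 296, 285, 290, 282, 283, 290, 279, 294]
0 [194.1 199.2 221.4 243.2 262. ]
3 [188.4 195.6 219.8 244.2 262.5]
6 [182.6 192.1 218.3 245.2 262.8]
9 [176.9 188.6 216.8 246.2 263.2]
```

{"api": "arm_command", "payload": {"motion": [[0.002,0,0,0,-0.3],[0.0015,0,0.004,0,-0.3],[0.0007,0,0.008,0,-0.3],[-0.0001,0,0.012,0,-0.3],[-0.0009,0,0.016,0,-0.3],[-0.0009,0,0.016,0,-0.3]], "squeeze": 45}}

```text
t: 23.15
eef_pos: [565.8, -281.4, 151.4]
tcp_rot: [180.0, -0.1, 176.9]
contact_force: [-2.9, 0.0, 1.2]
opening: 45.8
```

{"api": "arm_command", "payload": {"motion": [[-0.0006,0,0.003,0,-0.3],[-0.0012,0,0.006,0,-0.3],[-0.0018,0,0.009,0,-0.3],[-0.0018,0,0.009,0,-0.3]], "squeeze": 60}}

```text
t: 23.65
eef_pos: [567.4, -281.6, 142.5]
tcp_rot: [180.0, -0.2, 176.9]
contact_force: [-5.4, -0.3, 1.9]
opening: 45.6
```

```bash
python3 - <<'E'
from h import *
s=ctrl.state();print({k:np.round(s[k],2).tolist() for k in ('t','eef_pos','tcp_rot','contact_force','ft_torque','opening')})
E
```

```text
{'t': 23.65, 'eef_pos': [567.38, -281.61, 142.48], 'tcp_rot': [180.0, -0.16, 176.89], 'contact_force': [-5.35, -0.32, 1.94], 'ft_torque': [0.1, 0.88, 0.01], 'opening': 45.61}
```

{"api": "arm_command", "payload": {"motion": [[0,0,0.003,0,-0.3],[0,0,0.006,0,-0.3],[-0.0002,0,0.008,0,-0.3],[-0.0002,0,0.008,0,-0.3]]}}

```text
t: 24.15
eef_pos: [567.4, -281.8, 135.2]
tcp_rot: [-180.0, -0.2, 176.9]
contact_force: [-8.5, 0.6, 6.2]
opening: 45.3
```

{"api": "arm_command", "payload": {"motion": [[-0.0003,0,0.002,0,-0.3],[-0.0006,0,0.004,0,-0.3],[-0.0006,0,0.004,0,-0.3]]}}

```text
t: 24.52
eef_pos: [567.4, -282.1, 131.4]
tcp_rot: [-179.9, -0.3, 176.9]
contact_force: [-9.8, 0.8, 8.3]
opening: 45.3
```

```bash
python3 - <<'E'
from h import *
d=shot('wrist','w12');e=shot('side','s3');s=ctrl.state();print({k:np.round(s[k],2).tolist() for k in ('t','eef_pos','tcp_rot','contact_force','ft_torque','opening')})
a=cv2.resize(d['color'][90:290,150:350,::-1],None,fx=2.4,fy=2.4,interpolation=2)
c=cv2.resize(e['color'][100:170,235:300,::-1],(320,345),interpolation=2)
c=cv2.copyMakeBorder(c,0,480-345,0,0,0)
cv2.imwrite('pics/c12.png',np.hstack([a,c]))
E
```

```text
{'t': 24.62, 'eef_pos': [567.41, -282.04, 131.43], 'tcp_rot': [-179.95, -0.25, 176.87], 'contact_force': [-9.86, 0.78, 7.73], 'ft_torque': [0.16, 1.85, -0.0], 'opening': 45.58}
```

View pics/c12.png

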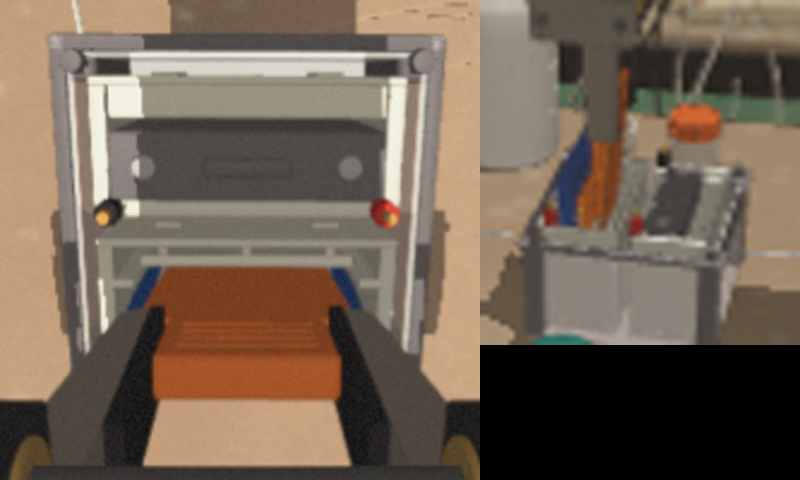

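The side crop shows the blue cassette apparently still leaning and the handle leaning to −x. I want to rule out that the slope faces the wrong way, so I'll recheck the wedge's facing numerically from the earlier stored views.

```bash
python3 - <<'E'
from h import *
def wedgepts(base,yaw,P): # base=handle centre xy ; P in wedge frame
    R=Ro.from_euler('z',yaw,degrees=True).as_matrix();P=np.array(P,float)
    return (P-[-3,0,0])@R.T+[*base,6]
for nm in ('w8','w7'):
    d=dict(np.load(f'pics/{nm}.npz'))
    for yaw,t in ((189,'A slope +x'),(9,'B slope -x')):
        s=-1 if 0 else 1
        for side,lab in ((-1,'slope side'),(1,'flat side')):
            pts=[((-9 if side<0 else 3),0,126),((-9 if side<0 else 3),0,92),((-14 if side<0 else 3),0,92),((-14 if side<0 else 3),0,55),((-10.6 if side<0 else 3),0,38)]
            q=proj(d,wedgepts((586,280.5),yaw,pts));print(nm,t,lab,'row' if nm=='w8' else 'col',q[:,1 if nm=='w8' else 0].round(1))
    pts=[(3,y,h) for h in (38,55,92) for y in (-32,32)]
    print(nm,'width px at h38,55,92 (flat,A)',proj(d,wedgepts((586,280.5),189,pts)).round(0).tolist())
d=dict(np.load('pics/w8.npz'));cv2.imwrite('pics/w8c.png',cv2.resize(d['color'][140:220,205:300,::-1],None,fx=5,fy=5,interpolation=2))
d=dict(np.load('pics/w7.npz'));m=mask(d,*ORANGE)
print([(y,np.where(m[y])[0].min(),np.where(m[y])[0].max()) for y in range(143,202,3)])
E
```

```text
w8 A slope +x slope side row [188.  180.5 176.2 170.2 170.4]
w8 A slope +x flat side row [199.4 190.9 190.9 183.4 180.5]
w8 B slope -x slope side row [199.4 190.9 195.1 187.2 181.7]
w8 B slope -x flat side row [188.  180.5 180.5 174.1 171.6]
w8 width px at h38,55,92 (flat,A) [[227.0, 180.0], [275.0, 180.0], [226.0, 183.0], [276.0, 183.0], [223.0, 191.0], [279.0, 191.0]]
w7 A slope +x slope side col [262.1 261.2 265.4 264.1 261.2]
w7 A slope +x flat side col [251.  251.2 251.2 251.4 251.4]
w7 B slope -x slope side col [251.  251.2 247.  247.6 250.3]
w7 B slope -x flat side col [262.1 261.2 261.2 260.4 260.1]
w7 width px at h38,55,92 (flat,A) [[251.0, 144.0], [251.0, 190.0], [251.0, 145.0], [251.0, 193.0], [251.0, 148.0], [251.0, 201.0]]Traceback (most recent call last):
  File "<stdin>", line 16, in <module>
    return umr_minimum(a, axis, None, out, keepdims, initial, where)
ValueError: zero-size array to reduction operation minimum which has no identity
```

View w7 matches an upright wedge with its slope to +x before the turn, and all edges agree within 1 px. So the slope now does face the sloping wall. In the current view the handle sits about 4–6 mm too far to −x in the jaws, so the wedge leans. I'll push the handle towards +x to right it.

{"api": "arm_command", "payload": {"motion": [[-0.001,0,0,0,-0.3],[-0.002,0,0,0,-0.3],[-0.003,0,0,0,-0.3],[-0.004,0,0,0,-0.3],[-0.004,0,0,0,-0.3]]}}

```text
t: 25.25
eef_pos: [568.7, -282.2, 131.1]
tcp_rot: [-180.0, -0.6, 176.8]
contact_force: [-16.3, 2.0, 12.9]
opening: 45.8
```

```bash
cat > m.py <<'E'
from h import *
import sys
n=sys.argv[1];d=shot('wrist',n);e=shot('side','s'+n);s=ctrl.state();print({k:np.round(s[k],2).tolist() for k in ('t','eef_pos','tcp_rot','contact_force','ft_torque','opening')})
T=d['T_tool_cam'];w=dict(d);w['R']=T[:3,:3];w['p']=T[:3,3]
m=mask(d,*ORANGE);b=blob(m);x,y,W,H=cv2.boundingRect(b);print('bbox',x,y,W,H)
c=d['color'].astype(int).sum(2)[:,235:270].mean(1);r=np.arange(y+H-35,y+H+3)
g=np.diff(cv2.GaussianBlur(c.reshape(-1,1),(1,5),0)[:,0]);fr=r[:-8][np.argmax(g[r[:-8]])];bk=y+H-.5
P=onz(w,[(252,fr+.5),(252,bk)],-28);print('handle rows',fr+.5,bk,'tool x',P[:,0].round(1),'centre',P[:,0].mean().round(1))
mb=mask(d,*BLUE)
q=[(X,np.where(mb[:,X])[0].min(),np.where(mb[:,X])[0].max()) for X in range(190,320) if mb[:,X].sum()>255*3];print('blue cols',q[:6],q[-6:])
E
python3 - <<'E'
E
python3 m.py w13; sed -i 's/^n=.*shot(.wrist.,n);e=shot(.side.,.s.+n);s=ctrl.state()/n=sys.argv[1];d=shot("wrist",n);e=shot("side","s"+n);s=ctrl.state()/' m.py
```

```text
{'t': 25.35, 'eef_pos': [568.66, -282.19, 131.07], 'tcp_rot': [-179.96, -0.6, 176.84], 'contact_force': [-15.65, 1.4, 11.97], 'ft_torque': [0.48, 3.53, -0.06], 'opening': 45.47}
bbox 210 201 85 56
handle rows 237.5 256.5 tool x [ 9.1 -2.8] centre 3.1
blue cols [(205, np.int64(214), np.int64(217)), (206, np.int64(211), np.int64(217)), (207, np.int64(210), np.int64(217)), (208, np.int64(208), np.int64(217)), (209, np.int64(206), np.int64(215)), (210, np.int64(204), np.int64(213))] [(293, np.int64(202), np.int64(211)), (294, np.int64(204), np.int64(212)), (295, np.int64(206), np.int64(214)), (296, np.int64(208), np.int64(216)), (297, np.int64(210), np.int64(217)), (298, np.int64(213), np.int64(217))]
```

```bash
python3 - <<'E'
from h import *
d=dict(np.load('pics/w13.npz'));mb=mask(d,*BLUE)
m=mask(d,(0,150,90),(6,255,255))|mask(d,(172,150,90),(180,255,255))
n,l,st,ce=cv2.connectedComponentsWithStats(m)
for i in range(1,n):
    if st[i,4]>5: print('red',ce[i].round(1),st[i,4],onz(d,[ce[i]],93).round(1))
f=lambda L:np.array(L)/2.4+[150,90]
d2=dict(np.load('pics/w12.npz'))
print('w12 rim',onz(d2,f([(50,37),(445,37)]),73).round(1).tolist(),'posts',onz(d2,f([(107,212),(384,212)]),93).round(1).tolist())
O=np.array((575.3,-281.6));c,s=np.cos(np.radians(-3.2)),np.sin(np.radians(-3.2))
W=lambda x,y,z:(O[0]+c*x-s*y,O[1]+s*x+c*y,z)
for zb,zt,lab in ((0,0,'upright x=0'),(1.5,-4,'lean3.3'),(2,2,'squeezed2')):
    for y in (-45,45):
        P=[W(zb+(zt-zb)*(z-10)/96,y,z) for z in (70,79,88,97,106)]
        print(lab,y,proj(d,P).round(1).tolist())
for r in range(196,220,2):
    q=np.where(mb[r,:])[0]; q=q[(q>190)&(q<320)]
    if len(q): print(r,q.min(),q.max(),end=' | ')
print()
# ramp wall top edge & bbox top of orange
print('ramp top',proj(d,[W(-14,y,79) for y in (-30,0,30)]).round(1).tolist())
E
```

```text
red [309.4 176.4] 65 [[ 540.2 -235.9   93. ]]
w12 rim [[479.0, -343.2, 73.0], [486.0, -210.6, 73.0]] posts [[535.9, -325.7, 93.0], [540.7, -235.3, 93.0]]
upright x=0 -45 [[203.2, 212.4], [201.4, 215.7], [199.4, 219.3], [197.3, 223.2], [195.0, 227.4]]
upright x=0 45 [[303.4, 212.6], [305.3, 215.9], [307.3, 219.5], [309.5, 223.4], [311.8, 227.6]]
lean3.3 -45 [[203.1, 210.3], [201.3, 213.0], [199.3, 215.9], [197.1, 219.1], [194.8, 222.5]]
lean3.3 45 [[303.5, 210.5], [305.4, 213.2], [307.5, 216.2], [309.7, 219.3], [312.1, 222.8]]
squeezed2 -45 [[203.3, 214.5], [201.5, 217.9], [199.6, 221.6], [197.5, 225.5], [195.2, 229.8]]
squeezed2 45 [[303.3, 214.7], [305.1, 218.1], [307.2, 221.8], [309.3, 225.8], [311.7, 230.1]]
202 212 293 | 204 210 294 | 206 209 295 | 208 208 296 | 210 207 297 | 212 206 297 | 214 205 298 | 216 205 299 | 218 204 204 | 
ramp top [[218.2, 200.2], [253.4, 200.3], [288.6, 200.4]]
```

The stored image numbers (front face foreshortened, handle centre +3 mm in the jaws) say the wedge leans about 3° with its top to −x. I'll ease off, release so it settles flush in the gap, and regrip squarely.

{"api": "arm_command", "payload": {"motion": [[0.004,0,-0.003,0,-0.3],[0.004,0,-0.006,0,-0.3],[0.004,0,-0.008,0,-0.3],[0.004,0,-0.008,0,-0.3]]}}

```text
t: 25.85
eef_pos: [566.8, -281.8, 138.3]
tcp_rot: [180.0, -0.3, 176.9]
contact_force: [-8.0, 0.1, 3.3]
opening: 45.6
```

{"api": "arm_command", "payload": {"motion": [[0,0,0,0,0.05],[0,0,0,0,0.15],[0,0,0,0,0.3],[0,0,0,0,0.3],[0,0,0,0,0.3]]}}

```text
t: 26.48
eef_pos: [569.6, -281.5, 139.2]
tcp_rot: [-180.0, 0.0, 176.9]
contact_force: [-0.9, 0.2, -0.6]
opening: 59.9
```

```bash
python3 m.py w14; python3 - <<'E'
from h import *
for n in ('s2','s3','sw13','sw14'):
    d=dict(np.load(f'pics/{n}.npz'));m=mask(d,*BLUE)[100:170,235:300];o=mask(d,*ORANGE)[90:170,235:300]
    print(n,'blue',[(r+100,np.where(m[r])[0].min()+235,np.where(m[r])[0].max()+235) for r in range(0,70,4) if m[r].any()],'or',[(r+90,np.where(o[r])[0].min()+235,np.where(o[r])[0].max()+235) for r in range(0,60,4) if o[r].any()])
E
```

```text
{'t': 26.58, 'eef_pos': [569.52, -281.53, 139.17], 'tcp_rot': [-180.0, 0.01, 176.92], 'contact_force': [-0.49, -0.83, 0.65], 'ft_torque': [0.04, -0.17, 0.02], 'opening': 59.86}
bbox 208 196 89 30
handle rows 191.5 225.5 tool x [36.1 16.4] centre 26.2
blue cols [(201, np.int64(214), np.int64(217)), (202, np.int64(213), np.int64(217)), (203, np.int64(211), np.int64(217)), (204, np.int64(209), np.int64(216)), (205, np.int64(207), np.int64(216)), (206, np.int64(207), np.int64(216))] [(295, np.int64(209), np.int64(232)), (296, np.int64(209), np.int64(232)), (297, np.int64(209), np.int64(232)), (298, np.int64(210), np.int64(217)), (299, np.int64(212), np.int64(216)), (300, np.int64(214), np.int64(217))]
s2 blue [(136, np.int64(255), np.int64(256)), (140, np.int64(254), np.int64(256)), (144, np.int64(254), np.int64(255))] or [(98, np.int64(261), np.int64(261)), (102, np.int64(261), np.int64(261)), (106, np.int64(261), np.int64(262)), (110, np.int64(256), np.int64(263)), (114, np.int64(256), np.int64(263)), (118, np.int64(257), np.int64(263)), (122, np.int64(255), np.int64(282)), (126, np.in
[... 885 characters left out ...]
3), np.int64(264)), (122, np.int64(263), np.int64(282)), (126, np.int64(263), np.int64(283)), (130, np.int64(258), np.int64(262)), (134, np.int64(257), np.int64(262)), (138, np.int64(256), np.int64(262)), (142, np.int64(248), np.int64(261))]
sw14 blue [(132, np.int64(256), np.int64(258)), (136, np.int64(254), np.int64(255)), (140, np.int64(253), np.int64(255)), (144, np.int64(253), np.int64(254))] or [(114, np.int64(266), np.int64(267)), (118, np.int64(264), np.int64(268)), (122, np.int64(263), np.int64(282)), (126, np.int64(262), np.int64(283)), (130, np.int64(261), np.int64(265)), (134, np.int64(260), np.int64(264)), (138, np.int64(258), np.int64(262)), (142, np.int64(248), np.int64(261))]
```

```bash
python3 - <<'E'
from h import *
d=dict(np.load('pics/w14.npz'));T=d['T_tool_cam'];w=dict(d);w['R']=T[:3,:3];w['p']=T[:3,3]
m=mask(d,*ORANGE)
for r in range(190,262,2):
    q=np.where(m[r])[0];q=q[(q>190)&(q<320)]
    print(r,(q.min(),q.max(),len(q)) if len(q) else None,d['color'][r,245:260].mean(0).round(0).tolist())
d=dict(np.load('pics/sw14.npz'));O=np.array((575.3,-281.6));c,s=np.cos(np.radians(-3.2)),np.sin(np.radians(-3.2))
W=lambda x,y,z:(O[0]+c*x-s*y,O[1]+s*x+c*y,z)
for xc,l in ((3,0),(5,0),(3,-4),(3,-8)):
    print(xc,l,'near edge +x face z80..106',proj(d,[W(xc+5+l*(z-10)/96,45,z) for z in (80,106)]).round(1).tolist(),'far top',proj(d,[W(xc+5+l,-45,106)]).round(1).tolist(),'-x face',proj(d,[W(xc-5+l*(z-10)/96,45,z) for z in (80,106)]).round(1).tolist())
E
```

```text
190 None [113.0, 109.0, 96.0]
192 None [153.0, 146.0, 130.0]
194 None [150.0, 144.0, 128.0]
196 (np.int64(220), np.int64(229), 4) [113.0, 76.0, 55.0]
198 (np.int64(214), np.int64(289), 76) [113.0, 58.0, 30.0]
200 (np.int64(211), np.int64(293), 83) [114.0, 58.0, 30.0]
202 (np.int64(208), np.int64(296), 89) [139.0, 72.0, 36.0]
204 (np.int64(208), np.int64(296), 89) [147.0, 76.0, 38.0]
206 (np.int64(208), np.int64(296), 89) [128.0, 66.0, 33.0]
208 (np.int64(214), np.int64(290), 77) [158.0, 81.0, 41.0]
210 (np.int64(215), np.int64(290), 76) [169.0, 87.0, 44.0]
212 (np.int64(214), np.int64(290), 77) [168.0, 87.0, 44.0]
214 (np.int64(214), np.int64(290), 77) [167.0, 86.0, 43.0]
216 (np.int64(215), np.int64(289), 75) [166.0, 85.0, 42.0]
218 (np.int64(215), np.int64(290), 76) [167.0, 85.0, 42.0]
220 (np.int64(215), np.int64(290), 76) [165.0, 84.0, 42.0]
222 (np.int64(215), np.int64(289), 75) [165.0, 84.0, 42.0]
224 (np.int64(216), np.int64(289), 74) [152.0, 77.0, 40.0]
226 None [67.0, 58.0, 80.0]
228 None [33.0, 57.0, 95.0]
230 None [31.0, 56.0, 95.0]
232 None [35.0, 57.0, 95.0]
234 None [12
[... 237 characters left out ...]
e [192.0, 157.0, 123.0]
252 None [192.0, 157.0, 123.0]
254 None [192.0, 157.0, 123.0]
256 None [193.0, 158.0, 124.0]
258 None [193.0, 158.0, 124.0]
260 None [193.0, 158.0, 124.0]
3 0 near edge +x face z80..106 [[253.3, 144.7], [253.3, 137.4]] far top [[259.3, 124.9]] -x face [[256.4, 145.1], [256.4, 137.7]]
5 0 near edge +x face z80..106 [[252.7, 144.7], [252.6, 137.3]] far top [[258.7, 124.8]] -x face [[255.8, 145.0], [255.8, 137.6]]
3 -4 near edge +x face z80..106 [[254.2, 144.8], [254.5, 137.5]] far top [[260.5, 125.0]] -x face [[257.3, 145.2], [257.7, 137.8]]
3 -8 near edge +x face z80..106 [[255.1, 144.9], [255.8, 137.6]] far top [[261.7, 125.1]] -x face [[258.2, 145.3], [258.9, 138.0]]
```

```bash
python3 - <<'E'
from h import *
d=dict(np.load('pics/s1.npz'));m=mask(d,*ORANGE)
tcp=np.array([528.2,-274.8,229.7]);R=Ro.from_euler('xyz',[180,0,176.9],degrees=True).as_matrix()
def sil(sgn,a,h,w):
    # sgn=+1: slope toward tool +x (world -x); -1: slope toward world +x
    c,s=np.cos(np.radians(a)),np.sin(np.radians(a));P=[]
    xs=(-3-11*h/55,3) if h<=55 else ((-14,3) if h<92 else (-9,3))
    for x in xs:
        X=-sgn*(x+3);Z=117-h
        for y in (-w,w):P.append(tcp+R@[-.4+c*X+s*Z,y,-19+c*Z-s*X])
    return proj(d,P)
for sgn,a,l in ((1,7,'A7'),(-1,4.5,'B4.5')):
    print(l,[(h,sil(sgn,a,h,23 if h>=92 else 32)[:,1].mean().round(0),sil(sgn,a,h,23 if h>=92 else 32)[:,0].min().round(1),sil(sgn,a,h,23 if h>=92 else 32)[:,0].max().round(1)) for h in (0,20,40,55,75,100)])
print([(r,np.where(m[r,262:282])[0].min()+262,np.where(m[r,262:282])[0].max()+262) for r in range(96,132,2) if m[r,262:282].any()])
# w9 lateral/edge rows for B
d=dict(np.load('pics/w9.npz'));T=d['T_tool_cam'];w=dict(d);w['R']=T[:3,:3];w['p']=T[:3,3]
c,s=np.cos(np.radians(4.5)),np.sin(np.radians(4.5))
print('B4.5 w9 crop rows toe,h92,h126front,back',((proj(w,[(-.4+c*X+s*(117-h),0,-19+c*(117-h)-s*X) for X,h in ((6,0),(6,92),(6,126),(-6,126))])[:,1]-60)*2.5).round(0),'obs 301,408,461,502')
E
```

```text
A7 [(0, np.float64(126.0), np.float64(274.1), np.float64(279.4)), (20, np.float64(120.0), np.float64(273.5), np.float64(280.1)), (40, np.float64(114.0), np.float64(272.9), np.float64(280.8)), (55, np.float64(110.0), np.float64(272.4), np.float64(281.4)), (75, np.float64(103.0), np.float64(271.8), np.float64(280.9)), (100, np.float64(95.0), np.float64(271.5), np.float64(278.1))]
B4.5 [(0, np.float64(126.0), np.float64(274.4), np.float64(279.6)), (20, np.float64(120.0), np.float64(272.7), np.float64(279.4)), (40, np.float64(114.0), np.float64(271.1), np.float64(279.2)), (55, np.float64(110.0), np.float64(269.8), np.float64(279.0)), (75, np.float64(103.0), np.float64(269.5), np.float64(278.7)), (100, np.float64(95.0), np.float64(271.3), np.float64(277.9))]
[(96, np.int64(277), np.int64(277)), (98, np.int64(277), np.int64(277)), (100, np.int64(272), np.int64(277)), (102, np.int64(272), np.int64(277)), (104, np.int64(272), np.int64(277)), (106, np.int64(272), np.int64(277)), (108, np.int64(272), np.int64(278)), (110, np.int64(272), np.int64(278)), (112, np.int64(271), np.int64(278)), (114, np.int64(270), np.int64(278)), (116, np.int64(270), np.int64(278)), (118, np.int64(271), np.int64(278)), (120, np.int64(272), np.int64(278)), (122, np.int64(272), np.int64(281)), (124, np.int64(273), np.int64(281)), (126, np.int64(273), np.int64(281)), (128, np.int64(274), np.int64(280)), (130, np.int64(275), np.int64(275))]
B4.5 w9 crop rows toe,h92,h126front,back [300. 398. 462. 507.] obs 301,408,461,502
```

The side-camera silhouette settles it. The bulge is on the +x side and the straight face on the −x side, so hypothesis B holds: the slope faces the wrong way, and my reading of w7 was wrong. I'll regrip, draw the wedge out, turn it half a turn and insert it again. At 27 s there is ample time.

{"api": "arm_command", "payload": {"motion": [[0.008,0,0,0,0.3],[0.016,0,0.004,0,0.3],[0.016,0,0.0075,0,0.3],[0.016,0,0.0075,0,0.1],[0.016,0,0.0075,0,-0.3],[0.016,0,0.0075,0,-0.3],[0.016,0,0.0075,0,-0.3]], "squeeze": 30}}

```text
t: 27.45
eef_pos: [553.6, -280.6, 131.7]
tcp_rot: [180.0, 0.0, 176.9]
contact_force: [-0.5, 0.4, 0.3]
opening: 45.5
```

```bash
python3 m.py w15
```

```text
{'t': 27.55, 'eef_pos': [553.58, -280.68, 131.71], 'tcp_rot': [-180.0, 0.01, 176.91], 'contact_force': [0.37, -0.24, -0.4], 'ft_torque': [0.05, -0.15, -0.03], 'opening': 45.5}
bbox 213 216 79 40
handle rows 237.5 255.5 tool x [ 9.1 -2.2] centre 3.5
blue cols [] []
```

{"api": "arm_command", "payload": {"motion": [[0.002,0,-0.01,0,-0.3],[0.004,0,-0.02,0,-0.3],[0.005,0,-0.032,0,-0.3],[0.005,0,-0.032,0,-0.3]]}}

```text
t: 28.05
eef_pos: [549.0, -280.8, 165.2]
tcp_rot: [-179.9, 0.1, 176.9]
contact_force: [0.5, -0.7, -0.5]
opening: 45.8
```

{"api": "arm_command", "payload": {"motion": [[-0.002,0,0,0,-0.3],[-0.006,0,0,0,-0.3],[-0.01,0,0,0,-0.3],[-0.014,0,0,0,-0.3],[-0.018,0,0,0,-0.3],[-0.018,0,0,0,-0.3]], "squeeze": 10}}

```text
t: 28.8
eef_pos: [566.9, -281.3, 163.6]
tcp_rot: [180.0, 0.0, 176.9]
contact_force: [-0.5, -0.2, 0.9]
opening: 45.9
```

```bash
python3 m.py w16
```

```text
{'t': 28.9, 'eef_pos': [566.67, -281.33, 163.7], 'tcp_rot': [-180.0, 0.02, 176.92], 'contact_force': [0.59, 0.87, -0.21], 'ft_torque': [0.1, -0.23, 0.0], 'opening': 46.08}
bbox 210 192 86 65
handle rows 239.5 256.5 tool x [ 7.9 -2.8] centre 2.5
blue cols [(203, np.int64(214), np.int64(218)), (204, np.int64(212), np.int64(218)), (205, np.int64(210), np.int64(218)), (206, np.int64(207), np.int64(217)), (207, np.int64(205), np.int64(217)), (208, np.int64(203), np.int64(216))] [(293, np.int64(202), np.int64(208)), (294, np.int64(204), np.int64(210)), (295, np.int64(207), np.int64(212)), (296, np.int64(208), np.int64(214)), (297, np.int64(211), np.int64(217)), (298, np.int64(214), np.int64(217))]
```

{"api": "arm_command", "payload": {"motion": [[-0.003,0,0,0,-0.3],[-0.005,0,0,0,-0.3],[-0.005,0,0,0,-0.3]]}}

```text
t: 29.28
eef_pos: [571.4, -281.8, 163.7]
tcp_rot: [-180.0, -0.0, 176.9]
contact_force: [-1.5, -0.9, 0.7]
opening: 45.9
```

{"api": "arm_command", "payload": {"motion": [[0,0,0,0,-0.3],[0,0,0,0,-0.3],[0.001,0,-0.02,0,-0.3],[0.001,0,-0.05,0,-0.3],[0.001,0,-0.08,0,-0.3],[0.001,0,-0.09,0,-0.3],[0.001,0,-0.09,0,-0.3]], "squeeze": 45}}

```text
t: 30.15
eef_pos: [570.8, -281.6, 254.5]
tcp_rot: [-180.0, 0.1, 176.9]
contact_force: [-0.4, -0.3, -2.0]
opening: 45.4
```

```bash
cat > tilt.py <<'E'
from h import *
import sys
from scipy.optimize import least_squares
n=sys.argv[1]; sg=float(sys.argv[2]) # sg=+1 slope toward camera, -1 flat toward camera
d=shot('wrist',n);s=ctrl.state();print({k:np.round(s[k],2).tolist() for k in ('t','eef_pos','contact_force','opening')})
T=d['T_tool_cam'];w=dict(d);w['R']=T[:3,:3];w['p']=T[:3,3]
m=mask(d,*ORANGE);col=np.where(m[:,251])[0];toe,bk=col.min()-.5,col.max()+.5
c=d['color'].astype(int).sum(2)[:,235:270].mean(1);r=np.arange(int(bk)-28,int(bk)-8);fr=r[np.argmax(np.diff(c)[r])]+.5
toew=np.where(m[int(toe)+3])[0];print('toe,front,back rows',toe,fr,bk,'toe width px',toew.min(),toew.max())
X0=3+3*sg*-1 if sg<0 else 0 # toe front relative to handle centre: slope side 0, flat side +6
X0=0 if sg>0 else 6
def pr(p):
    off,a,zt=p;c_,s_=np.cos(a),np.sin(a)
    f=lambda X,Z:(off+c_*X+s_*Z,0,-19+c_*Z-s_*X)
    return proj(w,[f(X0,zt+126),f(6,zt),f(-6,zt)])[:,1]
o=least_squares(lambda p:np.r_[pr((p[0],p[1],-9.5))-[toe,fr,bk]],[0,0]);print('handle off',o.x[0].round(1),'tilt deg',np.degrees(o.x[1]).round(1),'res',o.fun.round(1))
E
python3 tilt.py w17 -1
```

```text
{'t': 30.2, 'eef_pos': [570.2, -281.59, 253.37], 'contact_force': [0.9, -0.4, -1.51], 'opening': 45.35}
toe,front,back rows 187.5 228.5 256.5 toe width px 221 283
handle off 5.9 tilt deg -2.7 res [ 0.3  3.9 -4.3]
```

{"api": "arm_command", "payload": {"motion": [[0,0,0,0.17,-0.3],[0.001,0,0,0.34,-0.3],[0.002,0,0,0.51,-0.3],[0.003,0,0,0.68,-0.3],[0.004,0,0,0.85,-0.3],[0.005,0,0,1.02,-0.3],[0.006,0,0,1.19,-0.3],[0.007,0,0,1.36,-0.3],[0.008,0,0,1.53,-0.3],[0.0086,0,0,1.57,-0.3]]}}

```text
t: 31.45
eef_pos: [561.2, -280.9, 252.3]
tcp_rot: [-179.9, -0.0, 86.9]
contact_force: [0.1, -0.3, -0.6]
opening: 45.7
```

{"api": "arm_command", "payload": {"motion": [[0,0,0,0.17,-0.3],[0,0,0,0.34,-0.3],[0,0,0,0.51,-0.3],[0,0,0,0.68,-0.3],[0,0,0,0.85,-0.3],[0,0,0,1.02,-0.3],[0,0,0,1.19,-0.3],[0,0,0,1.36,-0.3],[0,0,0,1.53,-0.3],[0,0,0,1.57,-0.3],[0,0,0,1.57,-0.3]]}}

```text
t: 32.83
eef_pos: [561.7, -280.9, 253.2]
tcp_rot: [-180.0, 0.0, -2.8]
contact_force: [0.1, -0.2, -0.7]
opening: 45.2
```

```bash
python3 tilt.py w18 -1; python3 - <<'E'
from h import *
s=ctrl.state();print(np.round(s['eef_pos'],1),np.round(s['tcp_rot'],2),np.round(s['joints'],1))
e=shot('side','s18');m=mask(e,*ORANGE)
tcp=np.array(s['eef_pos']);R=Ro.from_euler('xyz',s['tcp_rot'],degrees=True).as_matrix()
def sil(sgn,a,h,w):
    c,s=np.cos(np.radians(a)),np.sin(np.radians(a));P=[]
    xs=(-3-11*h/55,3) if h<=55 else ((-14,3) if h<92 else (-9,3))
    for x in xs:
        X=-sgn*(x+3);Z=117-h
        for y in (-w,w):P.append(tcp+R@[2.5+c*X+s*Z,y,-19+c*Z-s*X])
    return proj(e,P)
for sgn,a,l in ((-1,0,'slope-x'),(1,0,'slope+x')):
    print(l,[(h,[int(v) for v in (q[:,1].min(),q[:,1].max())],q[:,0].min().round(1),q[:,0].max().round(1)) for h in (0,20,40,55,75,100) for q in [sil(sgn,a,h,23 if h>=92 else 32)]])
print([(r,np.where(m[r,240:275])[0].min()+240,np.where(m[r,240:275])[0].max()+240) for r in range(80,132,3) if m[r,240:275].any()])
d=dict(np.load('pics/w18.npz'));c=d['color'].astype(int).sum(2)[:,240:265].mean(1);print([int(v) for v in c[180:262]])
E
```

```text
{'t': 32.88, 'eef_pos': [561.76, -280.97, 253.33], 'contact_force': [-0.02, -0.58, -0.84], 'opening': 44.99}
toe,front,back rows 187.5 232.5 256.5 toe width px 221 395
handle off 3.1 tilt deg -2.0 res [ 0.2  2.1 -2.3]
[ 561.8 -281.   253.3] [-1.7999e+02  3.0000e-02 -2.8300e+00] [ 25.1  22.8  -2.1  92.7   0.9  64.6 -70. ]
slope-x [(0, [112, 121], np.float64(258.4), np.float64(264.3)), (20, [107, 115], np.float64(258.4), np.float64(265.6)), (40, [101, 109], np.float64(258.4), np.float64(267.0)), (55, [96, 104], np.float64(258.5), np.float64(268.0)), (75, [90, 98], np.float64(258.5), np.float64(268.2)), (100, [83, 88], np.float64(259.1), np.float64(266.1))]
slope+x [(0, [113, 121], np.float64(260.3), np.float64(266.2)), (20, [107, 115], np.float64(259.1), np.float64(266.3)), (40, [100, 109], np.float64(257.8), np.float64(266.4)), (55, [96, 104], np.float64(256.8), np.float64(266.4)), (75, [90, 98], np.float64(256.8), np.float64(266.6)), (100, [83, 88], np.float64(259.1), np.float64(266.1))]
[(80, np.int64(266), np.int64(266)), (83, np.int64(266), np.int64(266)), (86, np.int64(266), np.i
[... 199 characters left out ...]
np.int64(260), np.int64(266)), (107, np.int64(260), np.int64(266)), (110, np.int64(260), np.int64(265)), (113, np.int64(260), np.int64(265)), (116, np.int64(260), np.int64(263)), (119, np.int64(260), np.int64(261)), (122, np.int64(274), np.int64(274)), (125, np.int64(273), np.int64(274))]
[361, 334, 351, 390, 378, 326, 306, 270, 227, 218, 217, 219, 218, 220, 221, 220, 219, 222, 219, 218, 218, 218, 220, 220, 218, 221, 219, 220, 220, 219, 219, 218, 220, 220, 219, 219, 218, 218, 221, 225, 223, 221, 257, 267, 235, 226, 247, 246, 225, 236, 247, 238, 227, 254, 265, 238, 222, 222, 224, 241, 263, 276, 280, 283, 284, 286, 283, 283, 286, 283, 282, 284, 284, 282, 283, 281, 290, 395, 465, 480, 481, 483]
```

The silhouette now shows a straight +x side (px 260) and a −x side tapering to the toe, so the slope faces the sloping wall and the wedge is upright. I'll check the cassette before lowering.

```bash
python3 - <<'E'
from h import *
d=dict(np.load('pics/s18.npz'));m=mask(d,*BLUE)[110:160,240:275]
print([(r+110,np.where(m[r])[0].min()+240,np.where(m[r])[0].max()+240) for r in range(0,50,2) if m[r].any()])
w=dict(np.load('pics/w18.npz'));m=mask(w,*BLUE)
print([(r,q.min(),q.max()) for r in range(150,300,4) for q in [np.where(m[r])[0]] if len(q)>2])
O=np.array((575.2,-281.6));c,s=np.cos(np.radians(-3.2)),np.sin(np.radians(-3.2))
W=lambda x,y,z:(O[0]+c*x-s*y,O[1]+s*x+c*y,z)
for xc in (1,3,5): print(xc,'wrist top +x edge',proj(w,[W(xc+5,y,106) for y in (-45,45)]).round(1).tolist(),'-x edge',proj(w,[W(xc-5,y,106) for y in (-45,45)]).round(1).tolist())
g=w['color'].astype(int)
for X in (214,290): print(X,[tuple(g[r,X]) for r in range(172,200,2)])
E
```

```text
[(128, np.int64(259), np.int64(260)), (130, np.int64(258), np.int64(260)), (132, np.int64(257), np.int64(260)), (134, np.int64(256), np.int64(258)), (136, np.int64(255), np.int64(257)), (138, np.int64(254), np.int64(258)), (140, np.int64(254), np.int64(256)), (142, np.int64(254), np.int64(256)), (144, np.int64(254), np.int64(255))]
[(162, np.int64(219), np.int64(287)), (166, np.int64(217), np.int64(290)), (170, np.int64(217), np.int64(290))]
1 wrist top +x edge [[290.5, 165.6], [214.1, 165.0]] -x edge [[290.1, 174.0], [214.3, 173.4]]
3 wrist top +x edge [[290.6, 163.9], [214.0, 163.3]] -x edge [[290.2, 172.3], [214.3, 171.7]]
5 wrist top +x edge [[290.6, 162.3], [214.0, 161.6]] -x edge [[290.3, 170.6], [214.2, 170.0]]
214 [(np.int64(151), np.int64(145), np.int64(129)), (np.int64(149), np.int64(142), np.int64(126)), (np.int64(149), np.int64(143), np.int64(126)), (np.int64(147), np.int64(140), np.int64(125)), (np.int64(146), np.int64(139), np.int64(123)), (np.int64(143), np.int64(137), np.int64(121)), (np.int64(142), np.int64(137), np.int64(125)), (np.int64(160), np.int64(153), np.int6
[... 234 characters left out ...]
)), (np.int64(146), np.int64(139), np.int64(120))]
290 [(np.int64(89), np.int64(91), np.int64(101)), (np.int64(141), np.int64(135), np.int64(120)), (np.int64(126), np.int64(120), np.int64(107)), (np.int64(126), np.int64(123), np.int64(107)), (np.int64(130), np.int64(125), np.int64(111)), (np.int64(131), np.int64(124), np.int64(111)), (np.int64(181), np.int64(173), np.int64(154)), (np.int64(139), np.int64(136), np.int64(123)), (np.int64(112), np.int64(109), np.int64(96)), (np.int64(96), np.int64(92), np.int64(83)), (np.int64(44), np.int64(41), np.int64(43)), (np.int64(98), np.int64(76), np.int64(52)), (np.int64(228), np.int64(176), np.int64(93)), (np.int64(228), np.int64(202), np.int64(157))]
```

```bash
python3 - <<'E'
from h import *
w=dict(np.load('pics/w18.npz'))
print('toe flat edge',onz(w,[(251,187.5)],155.5).round(1),'handle top front/back',onz(w,[(251,239.5),(251,256.5)],281.5).round(1).tolist())
m=mask(w,*BLUE);r=np.where(m[:,235])[0];print('cassette rows',r.min(),r.max(),onz(w,[(235,r.min()-.5),(235,r.max()+.5)],106).round(1).tolist())
E
```

```text
toe flat edge [[ 566.8 -280.   155.5]] handle top front/back [[568.2, -280.6, 281.5], [557.5, -280.1, 281.5]]
cassette rows 162 171 [[586.7, -261.9, 106.0], [574.8, -261.1, 106.0]]
```

{"api": "arm_command", "payload": {"motion": [[0.0034,0,0.02,0.006,-0.3],[0.0034,0,0.04,0.006,-0.3],[0.0034,0,0.055,0.006,-0.3],[0.0034,0,0.062,0.006,-0.3],[0.0034,0,0.069,0.006,-0.3],[0.0034,0,0.076,0.006,-0.3],[0.0034,0,0.082,0.006,-0.3],[0.0034,0,0.086,0.006,-0.3],[0.0034,0,0.086,0.006,-0.3]], "squeeze": 30}}

```text
t: 34.05
eef_pos: [565.1, -281.3, 167.4]
tcp_rot: [-180.0, 0.0, -3.3]
contact_force: [0.1, 0.0, -0.7]
opening: 45.8
```

{"api": "arm_command", "payload": {"motion": [[0.0003,0,0.005,0,-0.3],[0.001,0,0.009,0,-0.3],[0.0018,0,0.013,0,-0.3],[0.0024,0,0.016,0,-0.3],[0.0024,0,0.016,0,-0.3]]}}

```text
t: 34.67
eef_pos: [567.5, -281.4, 151.3]
tcp_rot: [-180.0, 0.0, -3.3]
contact_force: [-0.5, 0.5, -0.8]
opening: 45.8
```

{"api": "arm_command", "payload": {"motion": [[0.0006,0,0.003,0,-0.3],[0.0012,0,0.006,0,-0.3],[0.0018,0,0.009,0,-0.3],[0.0018,0,0.009,0,-0.3]], "squeeze": 45}}

```text
t: 35.17
eef_pos: [569.3, -281.5, 142.3]
tcp_rot: [-180.0, 0.0, -3.3]
contact_force: [-0.5, 0.4, -0.6]
opening: 45.4
```

{"api": "arm_command", "payload": {"motion": [[0.0006,0,0.003,0,-0.3],[0.0012,0,0.006,0,-0.3],[0.0012,0,0.006,0,-0.3]]}}

```text
t: 35.55
eef_pos: [570.4, -281.5, 136.3]
tcp_rot: [-180.0, 0.0, -3.3]
contact_force: [-1.7, 0.1, -0.7]
opening: 45.6
```

{"api": "arm_command", "payload": {"motion": [[0.0006,0,0.003,0,-0.3],[0.001,0,0.005,0,-0.3],[0.001,0,0.005,0,-0.3]], "squeeze": 60}}

```text
t: 35.92
eef_pos: [571.4, -281.7, 131.5]
tcp_rot: [180.0, 0.0, -3.3]
contact_force: [-1.4, 0.1, -0.3]
opening: 45.4
```

{"api": "arm_command", "payload": {"motion": [[0.0002,0,0.002,0,-0.3],[0.0004,0,0.004,0,-0.3],[0.0004,0,0.004,0,-0.3]]}}

```text
t: 36.3
eef_pos: [572.2, -281.9, 127.7]
tcp_rot: [180.0, -0.0, -3.3]
contact_force: [-1.2, -0.4, 1.1]
opening: 45.4
```

```bash
cat > chk.py <<'E'
from h import *
import sys
n=sys.argv[1];w=shot('wrist',n);e=shot('side','s'+n);s=ctrl.state()
print({k:np.round(s[k],2).tolist() for k in ('t','eef_pos','tcp_rot','contact_force','ft_torque','opening')})
o=mask(w,*ORANGE);m=mask(w,*BLUE)
for X in (222,228,235,251,268,275,281):
    r=np.where(m[:,X])[0];q=np.where(o[:,X])[0]
    if len(r): print(X,'blue',r.min(),r.max(),'x@106',onz(w,[(X,r.min()-.5),(X,r.max()+.5)],106)[:,:2].round(1).tolist(),'orange',(q.min(),q.max()) if len(q) else None)
c=w['color'].astype(int).sum(2)[:,240:265].mean(1);print([int(v) for v in c[170:262]])
g=mask(w,(60,120,50),(85,255,255));r=np.argwhere(g[120:200,190:310]);print('green rows',r[:,0].min()+120 if len(r) else None,r[:,0].max()+120 if len(r) else None)
m=mask(e,*BLUE)[110:160,240:275];print([(r+110,np.where(m[r])[0].min()+240,np.where(m[r])[0].max()+240) for r in range(16,38,2) if m[r].any()])
E
python3 chk.py w20
```

```text
{'t': 36.4, 'eef_pos': [572.21, -281.79, 127.68], 'tcp_rot': [179.99, -0.02, -3.34], 'contact_force': [-1.21, 0.55, 2.2], 'ft_torque': [-0.03, 0.55, 0.2], 'opening': 45.36}
222 blue 193 210 x@106 [[593.8, -261.1], [580.0, -259.9]] orange (np.int64(213), np.int64(256))
228 blue 192 210 x@106 [[594.3, -265.5], [579.8, -264.3]] orange (np.int64(213), np.int64(256))
235 blue 192 210 x@106 [[594.0, -270.6], [579.5, -269.5]] orange (np.int64(213), np.int64(256))
251 blue 192 210 x@106 [[593.4, -282.3], [578.8, -281.4]] orange (np.int64(213), np.int64(256))
268 blue 192 210 x@106 [[592.7, -294.6], [578.1, -294.0]] orange (np.int64(213), np.int64(349))
275 blue 193 210 x@106 [[591.6, -299.7], [577.8, -299.2]] orange (np.int64(213), np.int64(256))
281 blue 192 210 x@106 [[592.1, -304.1], [577.5, -303.7]] orange (np.int64(213), np.int64(256))
[329, 328, 328, 329, 329, 336, 371, 419, 435, 435, 430, 426, 404, 306, 138, 114, 172, 201, 214, 271, 312, 266, 180, 178, 186, 176, 171, 188, 184, 170, 181, 192, 193, 193, 189, 189, 191, 189, 188, 189, 189, 204, 219, 226, 225, 227, 228, 227, 230, 227, 228, 226, 240, 256, 243, 225, 252, 258, 235, 238, 255, 244, 234, 259, 272, 249, 232, 228, 233, 250, 273, 288, 292, 294, 294, 296, 293, 294, 293, 293, 294, 292, 290, 291, 292, 290, 273, 243, 217, 224, 225, 224]
green rows 186 188
[(134, np.int64(254), np.int64(254)), (136, np.int64(254), np.int64(254)), (138, np.int64(253), np.int64(254)), (140, np.int64(253), np.int64(254)), (142, np.int64(253), np.int64(254)), (144, np.int64(253), np.int64(254))]
```

{"api": "arm_command", "payload": {"motion": [[0.0002,0,0.0015,0,-0.3],[0.0005,0,0.003,0,-0.3],[0.0006,0,0.004,0,-0.3],[0.0006,0,0.004,0,-0.3]]}}

```text
t: 36.9
eef_pos: [572.9, -281.8, 123.9]
tcp_rot: [180.0, -0.0, -3.3]
contact_force: [-1.9, 0.2, 5.0]
opening: 45.7
```

```bash
python3 chk.py w21 | grep -v 'x@106' | head -3; python3 - <<'E'
from h import *
d=dict(np.load('pics/w21.npz'));T=d['T_tool_cam'];w=dict(d);w['R']=T[:3,:3];w['p']=T[:3,3]
m=mask(d,(0,150,90),(6,255,255))|mask(d,(172,150,90),(180,255,255))
n,l,st,ce=cv2.connectedComponentsWithStats(m)
for i in range(1,n):
    if st[i,4]>8: print('red',ce[i].round(1),st[i,4],onz(d,[ce[i]],93).round(1))
o=mask(d,*ORANGE);q=np.where(o[:,251])[0];c=d['color'].astype(int).sum(2)[:,240:265].mean(1)
print('orange',q.min(),q.max());bk=q[q<265].max()+.5
print('handle top front~240,back world x',onz(d,[(251,240),(251,bk)],ctrl.state()['eef_pos'][2]+28)[:,0].round(1))
mb=mask(d,*BLUE)
for r in range(186,214,3):
    q=np.where(mb[r])[0];print(r,q.min(),q.max(),d['color'][r,251],end=' | ')
E
```

```text
{'t': 37.0, 'eef_pos': [572.92, -281.81, 123.85], 'tcp_rot': [179.99, -0.04, -3.34], 'contact_force': [-1.72, -0.3, 4.23], 'ft_torque': [0.04, 0.47, 0.19], 'opening': 45.26}
[355, 330, 329, 331, 329, 328, 329, 331, 373, 423, 437, 433, 430, 428, 405, 307, 155, 167, 199, 210, 269, 309, 265, 190, 182, 172, 167, 182, 184, 171, 165, 174, 187, 193, 191, 191, 191, 190, 188, 189, 188, 190, 192, 212, 221, 226, 226, 229, 227, 229, 230, 227, 243, 254, 245, 227, 252, 260, 234, 242, 252, 243, 233, 261, 272, 248, 232, 229, 233, 248, 273, 287, 291, 294, 296, 295, 295, 294, 293, 294, 291, 291, 293, 292, 294, 292, 275, 253, 220, 194, 195, 212]
green rows 187 190
red [194.7 182.3] 68 [[ 601.3 -239.9   93. ]]
orange 214 256
handle top front~240,back world x [578.9 568.5]Traceback (most recent call last):
  File "<stdin>", line 12, in <module>
    return umr_minimum(a, axis, None, out, keepdims, initial, where)
ValueError: zero-size array to reduction operation minimum which has no identity
```

{"api": "arm_command", "payload": {"motion": [[0.0003,0,0.0015,0,-0.3],[0.0006,0,0.003,0,-0.3],[0.0006,0,0.003,0,-0.3]]}}

```text
t: 37.38
eef_pos: [573.6, -281.9, 121.0]
tcp_rot: [180.0, -0.0, -3.3]
contact_force: [-1.8, 0.6, 5.0]
opening: 45.2
```

```bash
python3 - <<'E'
from h import *
w=shot('wrist','w22')
for n in ('w9','w18','w21','w22'):
    d=dict(np.load(f'pics/{n}.npz'));o=mask(d,*ORANGE);ws=[]
    for r in range(244,254):
        q=np.where(o[r,180:320])[0];ws.append(q.max()-q.min()+1)
    print(n,ws)
d=w
# relative squeeze: project in views using the red post as anchor
O=np.array((575.2,-281.6));c,s=np.cos(np.radians(-3.2)),np.sin(np.radians(-3.2))
W=lambda x,y,z:(O[0]+c*x-s*y,O[1]+s*x+c*y,z)
m=mask(d,(0,150,90),(6,255,255))|mask(d,(172,150,90),(180,255,255))
n,l,st,ce=cv2.connectedComponentsWithStats(m);i=1+np.argmax(st[1:,4]);print('post px',ce[i].round(1),'pred',proj(d,[(597.1,-235.3,93)]).round(1))
g=d['color'].astype(int)
print([tuple(int(v) for v in g[r,246:256].mean(0)) for r in range(180,222)])
for xc in (5,6.5,7.5,8.5): print(xc,'rows: +x edge z80,z106; -x edge z106',proj(d,[W(xc+5,0,80),W(xc+5,0,106),W(xc-5,0,106)])[:,1].round(1))
E
```

```text
w9 [np.int64(78), np.int64(78), np.int64(79), np.int64(78), np.int64(78), np.int64(78), np.int64(78), np.int64(78), np.int64(78), np.int64(78)]
w18 [np.int64(78), np.int64(78), np.int64(78), np.int64(78), np.int64(78), np.int64(78), np.int64(78), np.int64(78), np.int64(78), np.int64(77)]
w21 [np.int64(79), np.int64(78), np.int64(78), np.int64(78), np.int64(78), np.int64(78), np.int64(78), np.int64(78), np.int64(78), np.int64(77)]
w22 [np.int64(79), np.int64(78), np.int64(78), np.int64(78), np.int64(78), np.int64(78), np.int64(78), np.int64(78), np.int64(78), np.int64(77)]
post px [194.  184.1] pred [[188.5 189.9]]
[(138, 132, 117), (153, 146, 130), (155, 148, 132), (155, 148, 131), (154, 147, 131), (150, 144, 127), (124, 119, 105), (71, 76, 63), (43, 82, 48), (46, 99, 55), (53, 99, 56), (91, 100, 73), (118, 104, 88), (98, 88, 82), (51, 59, 81), (34, 55, 91), (31, 54, 89), (32, 54, 90), (32, 57, 97), (30, 55, 93), (30, 52, 87), (29, 51, 87), (29, 51, 88), (32, 57, 96), (31, 57, 99), (34, 60, 100), (32, 58, 99), (34, 58, 99), (33, 58, 100), (33, 58, 99), (31, 58, 98), (34, 58, 100), (32, 58, 98), (34, 58, 98), (54, 64, 97), (99, 67, 79), (126, 66, 42), (129, 67, 34), (129, 66, 34), (129, 67, 34), (129, 66, 33), (128, 66, 33)]
5 rows: +x edge z80,z106; -x edge z106 [196.9 206.9 220.1]
6.5 rows: +x edge z80,z106; -x edge z106 [195.1 204.9 218.1]
7.5 rows: +x edge z80,z106; -x edge z106 [193.9 203.6 216.8]
8.5 rows: +x edge z80,z106; -x edge z106 [192.7 202.2 215.5]
```

```bash
python3 - <<'E'
from h import *
for n,rows in (('w18',(161.5,171.5)),('w20',None),('w21',None),('w22',(202.8,214.4))):
    d=dict(np.load(f'pics/{n}.npz'))
    m=mask(d,(0,150,90),(6,255,255))|mask(d,(172,150,90),(180,255,255))
    k,l,st,ce=cv2.connectedComponentsWithStats(m)
    P=[(ce[i].round(1).tolist(),int(st[i,4]),onz(d,[ce[i]],93)[0].round(1).tolist()) for i in range(1,k) if st[i,4]>8 and 150<ce[i][1]<215 and 150<ce[i][0]<260]
    print(n,'posts',P)
    if rows: print('  cassette top +x,-x edges',onz(d,[(251,r) for r in rows],106).round(1).tolist())
    c=d['color'].astype(int)[:,246:256].mean(1);b=(c[:,2]-c[:,0]);print('  -x edge row(b-r cross 0)',[r for r in range(150,225) if b[r]>0>=b[r+1]])
    g=c[:,1]-c[:,2];print('  green rows',[r for r in range(150,215) if g[r]>20 and c[r,0]<70])
E
```

```text
w18 posts [([216.1, 192.5], 13, [546.8, -234.7, 93.0])]
  cassette top +x,-x edges [[585.8, -280.6, 106.0], [573.9, -280.1, 106.0]]
  -x edge row(b-r cross 0) [172]
  green rows [156, 157]
w20 posts [([195.6, 180.3], 63, [601.3, -239.9, 93.0])]
  -x edge row(b-r cross 0) [188, 211]
  green rows [186, 187, 188]
w21 posts [([194.7, 182.3], 68, [601.3, -239.9, 93.0])]
  -x edge row(b-r cross 0) [189, 212]
  green rows [187, 188, 189]
w22 posts [([194.0, 184.1], 65, [601.3, -239.9, 93.0])]
  cassette top +x,-x edges [[588.3, -282.0, 106.0], [579.6, -281.4, 106.0]]
  -x edge row(b-r cross 0) [190, 214]
  green rows [188, 189, 190]
```

{"api": "arm_command", "payload": {"motion": [[0.0001,0,0.001,0,-0.3],[0.0002,0,0.002,0,-0.3],[0.0003,0,0.003,0,-0.3],[0.0003,0,0.003,0,-0.3],[0.0003,0,0.003,0,-0.3]]}}

```text
t: 38.05
eef_pos: [574.1, -282.0, 118.3]
tcp_rot: [180.0, -0.1, -3.4]
contact_force: [-1.9, 0.1, 6.3]
opening: 45.5
```

```bash
python3 - <<'E'
from h import *
d=shot('wrist','w23');e=shot('side','s23');s=ctrl.state();print({k:np.round(s[k],2).tolist() for k in ('t','eef_pos','tcp_rot','contact_force','ft_torque','opening')})
c=d['color'].astype(int)[:,246:256].mean(1);print('rows 192-222',[int(v) for v in (c[:,2]-c[:,0])[186:222]])
b=c[:,2]-c[:,0];r=[r for r in range(195,225) if b[r]>0>=b[r+1]];print(r,onz(d,[(251,r[0]+.5)],106).round(1))
# handle tilt: ridges/front edges relative to w18
for n in('w18','w23'):
    q=dict(np.load(f'pics/{n}.npz'));cc=q['color'].astype(int).sum(2)[:,240:265].mean(1);print(n,[int(v) for v in cc[218:262]])
m=mask(e,*BLUE)[110:160,240:275];print([(r+110,np.where(m[r])[0].min()+240,np.where(m[r])[0].max()+240) for r in range(16,38,2) if m[r].any()])
o=mask(e,*ORANGE);print([(r,np.where(o[r,240:275])[0].min()+240,np.where(o[r,240:275])[0].max()+240) for r in range(100,146,4) if o[r,240:275].any()])
# bystanders: compare side and top views with the start, away from arm
t=shot('top','t23');t0=cv2.imread('pics/top1.png')[:,:,::-1].astype(int);D=np.abs(t['color'].astype(int)-t0).sum(2)
for nm,(x,y) in dict(beaker=(267,123),tube=(236,120),c=(333,263),d=(360,262),big=(312,120)).items(): print(nm,D[y-12:y+12,x-12:x+12].mean().round(1),end=' ')
E
```

```text
{'t': 38.15, 'eef_pos': [574.08, -282.01, 118.35], 'tcp_rot': [179.98, -0.08, -3.35], 'contact_force': [-0.83, -0.35, 6.21], 'ft_torque': [0.05, 0.62, 0.18], 'opening': 45.27}
rows 192-222 [-22, -20, -15, 2, 8, 1, -19, -28, -8, 41, 59, 56, 57, 63, 63, 59, 57, 59, 64, 68, 67, 67, 67, 68, 66, 66, 66, 66, 65, 53, -6, -79, -95, -96, -95, -96]
[215] [[ 580.2 -281.6  106. ]]
w18 [221, 225, 223, 221, 257, 267, 235, 226, 247, 246, 225, 236, 247, 238, 227, 254, 265, 238, 222, 222, 224, 241, 263, 276, 280, 283, 284, 286, 283, 283, 286, 283, 282, 284, 284, 282, 283, 281, 290, 395, 465, 480, 481, 483]
w23 [229, 228, 227, 229, 244, 260, 245, 234, 259, 260, 232, 242, 262, 253, 237, 260, 272, 247, 230, 231, 235, 250, 274, 288, 292, 295, 296, 296, 294, 295, 295, 294, 293, 293, 293, 294, 293, 290, 277, 254, 230, 226, 227, 225]
[(134, np.int64(254), np.int64(254)), (136, np.int64(253), np.int64(253)), (138, np.int64(252), np.int64(254)), (140, np.int64(252), np.int64(254)), (142, np.int64(252), np.int64(254)), (144, np.int64(252), np.int64(254))]
[(120, np.int64(261), np.int64(262)), (124, np.int64(261), np.int64(274)), (128, np.int64(261), np.int64(261)), (132, np.int64(260), np.int64(261)), (136, np.int64(256), np.int64(263)), (140, np.int64(256), np.int64(262)), (144, np.int64(256), np.int64(267))]
beaker 50.3 tube 44.2 c 110.2 d 41.0 big 53.0
```

```bash
python3 - <<'E'
from h import *
def reg(a,b,box):
    x0,y0,x1,y1=box;t=a[y0:y1,x0:x1];R=cv2.matchTemplate(b[y0-10:y1+10,x0-10:x1+10],t,cv2.TM_CCOEFF_NORMED);_,v,_,l=cv2.minMaxLoc(R);return (l[0]-10,l[1]-10),round(v,2)
a=cv2.imread('pics/side0.png');b=cv2.imread('pics/s23.png')
for n,box in dict(tube=(172,172,194,232),beaker=(186,186,212,214),bottles=(326,142,346,190)).items(): print('side',n,reg(a,b,box))
a=cv2.imread('pics/top0.png');b=cv2.imread('pics/t23.png')
for n,box in dict(tube=(225,106,246,134),beaker=(252,106,282,140),c=(322,252,345,275),d=(348,251,371,274)).items(): print('top',n,reg(a,b,box))
s=ctrl.state();print(s['t'],s['contact_force'],s['eef_pos'])
E
```

```text
side tube ((0, 0), 1.0)
side beaker ((0, 0), 1.0)
side bottles ((0, 0), 0.58)
top tube ((0, 0), 1.0)
top beaker ((0, 0), 1.0)
top c ((0, 0), 0.56)
top d ((0, 0), 1.0)
38.2 [-1.19010463 -0.21159059  6.92693306] [ 574.09259849 -282.00380914  118.35417333]
```

```bash
python3 -c "
from h import *
print(ctrl.sign_off());print(ctrl.state()['contact_force'])"
```

```text
the job is handed in; nothing more can be done
None
the job is handed in; nothing more can be done
```

The cassette is in the open bay, and I handed the job in at 38 s with the gripper still holding the wedge down. I could not measure the gasket squeeze directly.

**Cassette:** I lowered it until it met the floor at the expected height (8.8 N on the last push) and let go.

**Wedge:** My first insertion was the wrong way round, because I misread which way the slope faced. During it the handle was pushed sideways with up to about 16 N and the cassette was shoved against the gasket. I released the wedge, drew it out, turned it half a turn and slid it in again. The side camera showed the slope towards the sloping wall before it went back in.

**Last checks:**
- **Push:** about 6–7 N down, inside your 5–15 N range, with 1–2 N of sideways force.
- **Squeeze:** about 2.8 mm judged from when the force began, and about 3.6 mm from the wedge's depth. The wrist camera gave less, 0.4–2.5 mm, but its readings in that pose were off by about 4 mm.
- **Upright:** the cassette's edge was straight and vertical in the side view (to about 3 mm per pixel), and the wedge had not slipped in the grip.
- **Bystanders:** the tube, the beaker and one bottle had not moved in the images. The other bottle was partly hidden by the arm; its best match was at zero shift, but the match was weak (0.56–0.58).

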